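# Eject a stuck sample cassette by the hidden manual release

### The job

The sample cassette is stuck down in the spectrometer accessory. Take the steel T-key off its cradle, stand it upright in the aluminium holder block and let go, take it again from above by its crossbar, and feel with its tip along the slot in the accessory's recess until it drops into the hidden release hole; push the release fully home so that the cassette comes all the way up. Then stand the key back upright in the holder, fully in, let go of it, and leave the other things on the bench where they are.

Things in the scene. Friction and masses are not known exactly. Their poses are not given: they have to be found in the camera images.
- key: Steel T-key, 135 mm long, 0.18 to 0.35 kg. +x runs along the shaft to the tip, y along the crossbar; origin on the shaft axis. Along x: crossbar (20 x 84 x 20 mm) from -60 to -40 mm; 20 x 20 mm square sleeve from -40 to +25 mm; round 9 mm shaft from +25 to +75 mm, tip chamfered. Starts lying level in the cradle, axis 45 mm above the bench, z up, tip roughly to the robot's right.
- key_tip (a point): Centre of the tip face of the key's shaft; axes as the key's.
- key_bar (a point): Centre of the key's crossbar, on the shaft axis, 125 mm from the tip; axes as the key's.
- cradle: Grey cradle, fixed; base plate 150 x 100 x 6 mm, origin under its centre, axes parallel to the lying key's. The crossbar lies on a block 18 x 90 mm, 35 mm high, centred at x = -51 mm; the shaft on one 18 x 34 mm, 40 mm high, at x = +58 mm, between two ears 8 mm higher, 18 mm apart. Between them the sleeve is free, 29 mm of air below it.
- holder_hole0 (a point): Centre of the mouth of the blind round hole in the aluminium holder block, fixed, 50 x 50 x 62 mm high. Hole 14 mm across, 56 mm deep, chamfered; z up. The key stands in it with its shaft fully in and its sleeve resting on the block's top; its origin is then 25 mm above the mouth.
- accessory: White box, fixed, 180 (x) x 300 (y) x 125 mm high, origin under its centre, z up. Its top has an open recess 36 (x) x 100 (y) mm, 45 mm deep, centred at y = -60 mm. In the recess floor runs a slot along y (see slot_mid), and in the slot's floor is the hidden release hole.
- slot_mid (a point): Middle of the slot's mouth, 80 mm above the bench; axes as the accessory's. The slot is 14 (x) x 60 (y) mm and 20 mm deep. Its flat black floor, 60 mm above the bench, has one hole, 14 mm long in y, as wide as the slot, its centre anywhere within 18 mm either way of the middle (hidden, varies). 5 mm down in it is the black release plunger.
- cassette (a joint): Rise of the aluminium sample cassette (34 x 78 mm, in the accessory's top at y = +90 mm): 0 flush, 0.012 m fully up. Nothing to grip: only the release raises it. The plunger takes about 7 N, goes 10 mm down (its top ends 45 mm above the bench) to a hard stop and stays where it is pushed; the cassette rises 1.2 mm per mm.
- beaker: Bystander, to be left alone: a glass beaker, 68 mm across, 90 high. Origin under its centre.
- reagent: Bystander, to be left alone: an amber bottle, 70 mm across, 150 high. Origin under its centre.
- mortar: Bystander, to be left alone: a white ceramic bowl, 90 mm across, 50 high. Origin under its centre.
- spatula: Bystander, to be left alone: a lab spatula, 160 mm long, lying flat. Origin under its centre.
- jar: Bystander, to be left alone: a white jar, 60 mm across, 60 high. Origin under its centre.
- notebook: Bystander, to be left alone: a blue notebook, 150 x 110 x 18 mm. Origin under its centre.
Mind the look-alikes: they are no part of the job. What is shaped like the key but turquoise or yellow is not meant.

How it is judged:
By the outcome, as a careful person would: the job done as asked, in the order asked, and still so for the second after the job is handed in, with the robot touching nothing.
It also fails if it takes over 70 s, if anything falls off the work surface, if the arm or the gripper's body presses on something with over 40 N, if the wrist force passes 120 N, or if a joint passes its speed limit or range.

### The arm

A 6-joint arm with a two-finger parallel gripper is mounted at the origin on the work surface. World frame = base frame: x ahead of the robot, y to its left, z up, the work surface at z = 0. Lengths are in m, angles in rad, forces in N, time in s.
With the tool pointing down it reaches from about 0.35 to 0.8 m from the base axis. Payload 7.3 kg.
Tool frame: the origin (TCP) lies midway between the tips of the shut fingers; the grasp point (between the pads) lies 19 mm behind it (robot.tcp_to_grasp is the distance from the TCP to the grasp point, in m); z points along the fingers, x is the direction in which the jaws open and shut, and the axes are right-handed (so a half turn about z gives the same grasp; the last joint's range is limited). The gripper opens to 85 mm and grips with 20 to 120 N. Pads are 22 mm wide; open, the fingers measure 114 mm over their backs; the gripper's body (76 mm by 85 mm) begins 54 mm behind the grasp point. The pads swing forward as they close: fully open they stand 13 mm farther back than shut.
Start: joints at [-1.446, 0.342, 1.524, -0, 1.275, -0.146], TCP at [0.14, -0.506, 0.231] pointing down, gripper open.
Joint ranges: [-2.53, 2.53], [-0.77, 2.02], [0.04, 2.7], [-1, 4.14], [0.28, 2.66], [-3.11, 3.11]. Speed limits (rad/s): [2.57, 2.57, 3.14, 3.14, 3.14, 3.14].

### API

Orientations are given as a 3x3 rotation matrix whose columns are the frame's x, y, z axes.
In Python, from station import robot gives the robot as it stands.
- The arm moves only by the tool apply_moves, never from a script. Its argument "series" is one flat list of numbers, 6 for each row, row after row: the shift along the tool's x, y, z in cm, then the turn, a rotation vector about the tool's x, y, z in degrees. A call has 1 to 12 rows; each row shifts and turns the commanded pose from where the row before left it, along the tool's axes as they then stand; what a row does not reach is not made up. A row lasts 1/10 s, in which the tool goes at most 50 mm and 8.59 degrees, less where a joint would pass 70% of its speed; a pose out of reach is approached as far as the arm can. A call is refused whole if a number of a shift passes 5 or a number of a turn 8.59, either way. A call with a gripper value outside its range is refused whole. "hand" is the closure, from 0 (fully open) to 1 (shut), set as the call begins (left out, the last holds). The fingers move at their own pace and stop on an object; the grip force is fixed at half the most. Time passes only in rows, so rows that do not move let the fingers close. It gives the time, the measured TCP pose, the force and the opening at its end, in the units of the state.
- robot.read_state(): the state, without advancing time (a new reading comes with each control period).
- robot.snapshot(name): name is "scene" or "top" or "wrist"; returns a dict with "img" (400x640x3 uint8, red, green, blue), "mtx" (3x3 intrinsics, pixels), "dist" ([k1, k2, p1, p2, k3] as OpenCV has them; the pictures are not rectified), "eye" and "attitude" of the camera in the world; the wrist camera has in their place "T_tool_cam" (4x4, takes a point from camera to tool coordinates, whose origin is the TCP and whose axes are the tool frame's). Camera axes: x right, y up, looking along -z (the intrinsics and any distortion apply to the point x, -y, -z); pixel columns grow to the right and rows downward; lengths in m; the calibration is good to about 2 mm. A picture is of the moment at which its call begins: read the wrist's pose just before it. There is no depth.
- robot.hand_in(): hands the job in, once; it reports no verdict.
The state is a dict: "time_s": time; "joint_positions": joint angles; "qd": joint speeds; "joint_torque": joint torques, N m; "tool_pos": TCP position; "tcp_rot": TCP orientation; "ft_force": force on the tool from outside, world axes, zero at the start; "moment": the same for the moment, N m; "gripper_width": finger opening in m.
Only numpy, scipy, OpenCV 4.12 (cv2) and the standard library are available. Lean on these libraries where they do the work, as an engineer would, in place of code of your own. Each camera call takes 0.05 s, during which the arm holds its last target.

## Working session

There is one attempt and no reset: what is moved stays moved. The work goes in short steps, Python scripts to look and compute and a tool call to move; the robot and the scene stay as the last step left them, time stands still between calls to the robot, and variables do not carry over. Pictures are saved under pics/ and viewed, and the job is handed in when it is done.

Besides the shell and the picture viewer there is one more tool, called after "Request:" as name(argument=value, ...), one argument or row to a line, values as JSON. apply_moves: Moves the arm, as the interface text tells. Its arguments: {"type":"object","properties":{"series":{"type":"array","items":{"type":"number"}},"hand":{"type":"number"}},"required":["series"]}

```bash
ls; mkdir -p pics
python3 - <<'E'
from station import robot
import cv2
s=robot.read_state();print(s)
for n in ["scene","top","wrist"]:
    d=robot.snapshot(n);cv2.imwrite(f"pics/{n}0.png",d["img"][:,:,::-1])
    print(n,{k:v for k,v in d.items() if k!="img"})
E
```

```text
pics
{'time_s': 0.0, 'joint_positions': array([-1.44600105e+00,  3.42743171e-01,  1.52501793e+00, -2.76656981e-05,
        1.27540089e+00, -1.46005017e-01]), 'qd': array([ 0.00151607, -0.00074209, -0.00031635, -0.0004266 , -0.00171934,
       -0.00061182]), 'joint_torque': array([-2.26759839e-04, -4.33680439e+01, -2.46010154e+01, -1.85471913e-04,
        7.92791747e-03,  1.80561528e-05]), 'tool_pos': array([ 0.14039905, -0.50546059,  0.23061503]), 'tcp_rot': array([[ 2.67510262e-01, -9.63554986e-01, -2.21599809e-04],
       [-9.63553754e-01, -2.67510277e-01,  1.55384069e-03],
       [-1.55649117e-03, -2.02145002e-04, -9.99998768e-01]]), 'ft_force': array([-0.17478961,  0.08002644, -0.22892956]), 'moment': array([ 0.01083811, -0.01621794, -0.0278829 ]), 'gripper_width': 0.08520835014330372}
scene {'mtx': array([[479.83803336,   0.        , 318.31290752],
       [  0.        , 479.83803336, 203.18937821],
       [  0.        ,   0.        ,   1.        ]]), 'dist': array([-0.10035145,  0.        ,  0.        ,  0.        ,  0.        ]), 'eye': array([1.14676164, 0.53135573, 1.00972727
[... 525 characters left out ...]
   [-0.99982743,  0.01270574, -0.01355246],
       [-0.01164331,  0.13986039,  0.99010278]])}
wrist {'mtx': array([[360.39654684,   0.        , 327.73652431],
       [  0.        , 360.39654684, 197.12025142],
       [  0.        ,   0.        ,   1.        ]]), 'dist': array([-0.07135997,  0.        ,  0.        ,  0.        ,  0.        ]), 'T_tool_cam': array([[ 9.99998616e-01,  1.41521879e-03, -8.75298246e-04,
        -2.55955730e-05],
       [ 1.07715959e-03, -9.51466077e-01, -3.07751759e-01,
        -7.99198506e-02],
       [-1.26835266e-03,  3.07750390e-01, -9.51466284e-01,
        -1.44104164e-01],
       [ 0.00000000e+00,  0.00000000e+00,  0.00000000e+00,
         1.00000000e+00]])}
```

View pics/scene0.png

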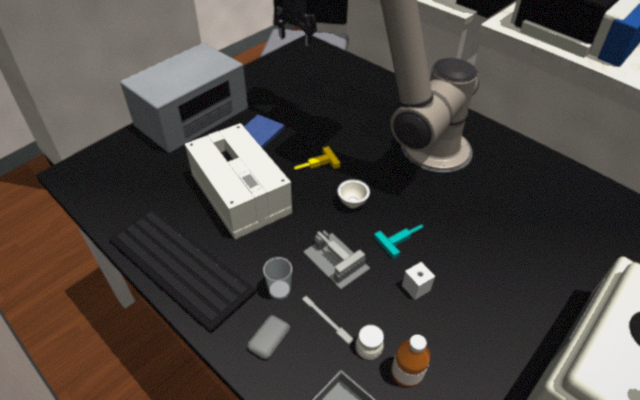

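View pics/top0.png

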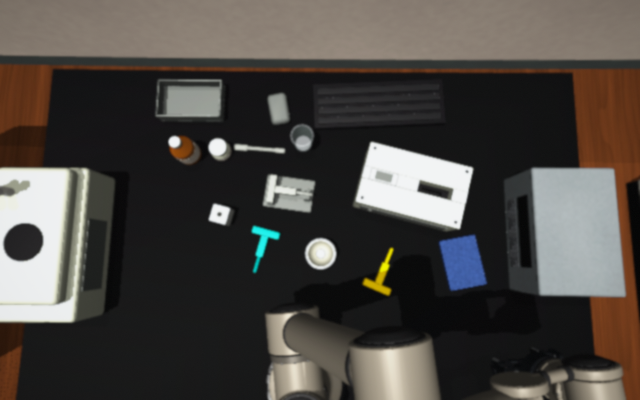

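View pics/wrist0.png

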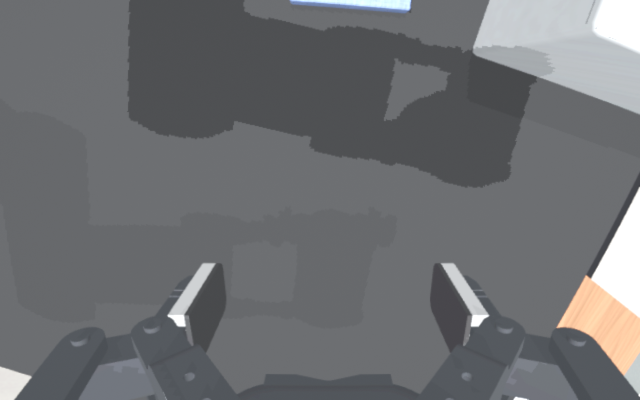

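```bash
cat > h.py <<'E'
from station import robot
import cv2, numpy as np
def grab(n,save=None):
    s=robot.read_state()
    d=robot.snapshot(n)
    if n=="wrist":
        T=np.eye(4);T[:3,:3]=s["tcp_rot"];T[:3,3]=s["tool_pos"]
        M=T@d["T_tool_cam"];d["eye"]=M[:3,3];d["attitude"]=M[:3,:3]
    if save: cv2.imwrite(save,d["img"][:,:,::-1])
    return d
def ray(d,uv,z):
    p=cv2.undistortPoints(np.array(uv,float).reshape(-1,1,2),d["mtx"],d["dist"]).reshape(-1,2)
    z=np.broadcast_to(z,(len(p),))
    v=np.c_[p[:,0],-p[:,1],-np.ones(len(p))]@d["attitude"].T
    return d["eye"]+v*((z-d["eye"][2])/v[:,2])[:,None]
def proj(d,P):
    P=np.array(P,float).reshape(-1,3)
    c=(P-d["eye"])@d["attitude"]; c=c*[1,-1,-1]
    return cv2.projectPoints(c,np.zeros(3),np.zeros(3),d["mtx"],d["dist"])[0].reshape(-1,2)
def crop(d,x0,y0,x1,y1,k,name):
    im=cv2.resize(d["img"][y0:y1,x0:x1],None,fx=k,fy=k,interpolation=cv2.INTER_CUBIC)
    cv2.imwrite(name,im[:,:,::-1])
E
python3 - <<'E'
from h import *
import pickle
d=grab("top");pickle.dump(d,open("top.pkl","wb"))
crop(d,195,160,335,250,5.5,"pics/t1.png")
crop(d,345,130,485,240,5.5,"pics/t2.png")
d=grab("scene");pickle.dump(d,open("scene.pkl","wb"))
crop(d,295,220,445,310,5,"pics/s1.png")
crop(d,180,115,300,245,4.5,"pics/s2.png")
E
```

```text
(no output)
```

View pics/t1.png

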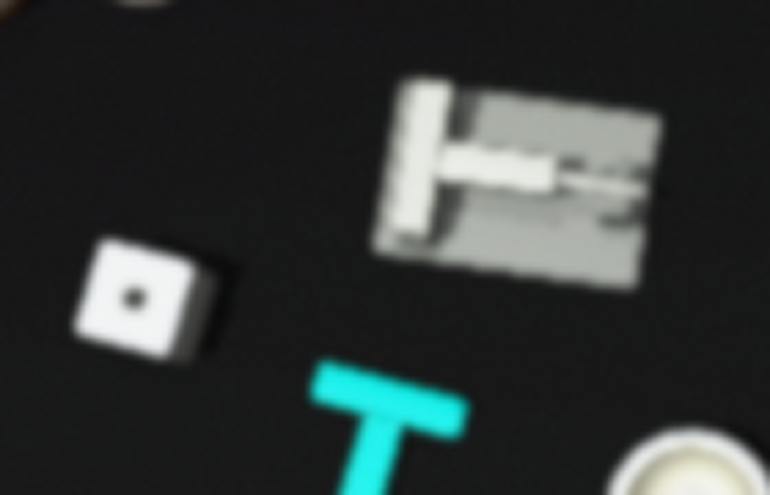

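View pics/t2.png

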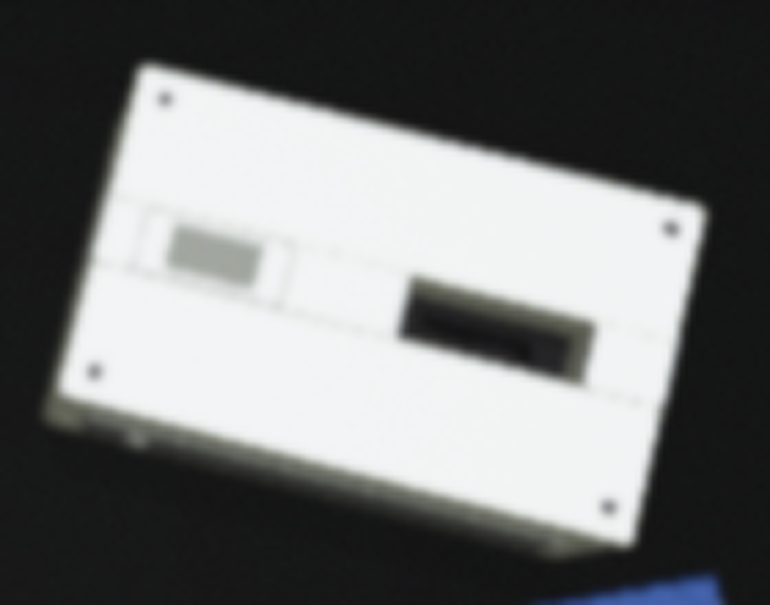

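View pics/s1.png

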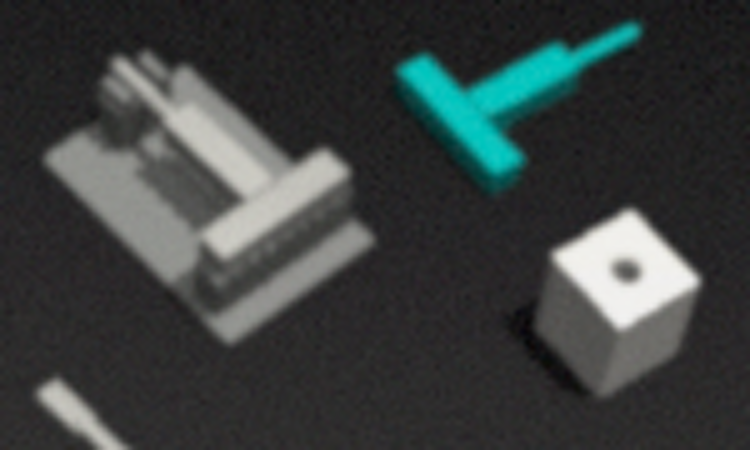

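View pics/s2.png

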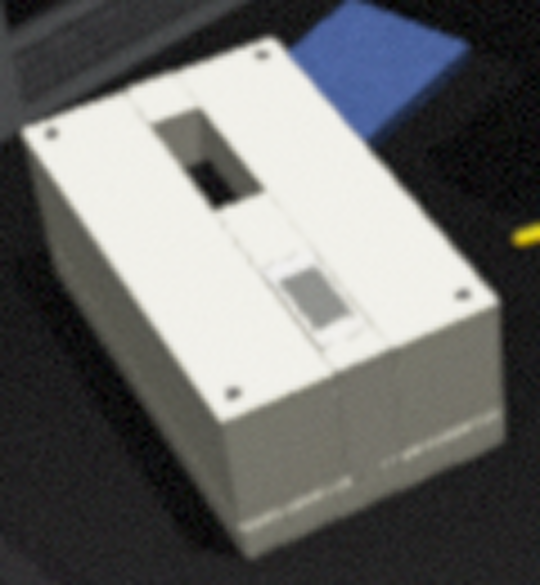

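```bash
cat > m.py <<'E'
from h import *
import pickle
t=pickle.load(open("top.pkl","rb"));s=pickle.load(open("scene.pkl","rb"))
np.set_printoptions(precision=4,suppress=True)
def c(p,x0,y0,k): return (np.array(p,float)+.5)/k-.5+[x0,y0]
def fit(P,local):
    # 2D rigid
    P=P[:,:2];L=np.array(local,float);a=L-L.mean(0);b=P-P.mean(0)
    th=np.arctan2((a[:,0]*b[:,1]-a[:,1]*b[:,0]).sum(),(a*b).sum())
    R=np.array([[np.cos(th),-np.sin(th)],[np.sin(th),np.cos(th)]])
    o=P.mean(0)-R@L.mean(0); return o,np.degrees(th),np.abs(P-(o+L@R.T)).max()
print("holder top",fit(ray(t,c([(103,238),(200,265),(170,360),(73,333)],195,160,5.5),.062),[(25,25),(25,-25),(-25,-25),(-25,25)]and [(.025,.025),(.025,-.025),(-.025,-.025),(-.025,.025)]), ray(t,c([(134,298)],195,160,5.5),.062))
print("holder scn", fit(ray(s,c([(550,255),(630,208),(701,282),(620,330)],295,220,5),.062),[(.025,.025),(-.025,.025),(-.025,-.025),(.025,-.025)]),ray(s,c([(626,270)],295,220,5),.062))
A=[(.09,.15),(.09,-.15),(-.09,-.15),(-.09,.15)]
print("acc top",fit(ray(t,c([(140,65),(706,208),(633,545),(58,393)],345,130,5.5),.125),A))
print("acc scn",fit(ray(s,c([(223,422),(23,129),(275,38),(500,300)],180,115,4.5),.125),A))
Rr=[(.018,-.01),(.018,-.11),(-.018,-.11),(-.018,-.01)]
print("rec top",fit(ray(t,c([(413,275),(595,323),(583,383),(400,337)],345,130,5.5),.125),Rr))
print("rec scn",fit(ray(s,c([(216,211),(152,124),(203,107),(263,187)],180,115,4.5),.125),Rr))
# key: bar corners at z=.055
print("bar top",ray(t,c([(405,82),(452,85),(432,235),(388,232)],195,160,5.5),.055),"tip",ray(t,c([(650,190)],195,160,5.5),.045))
print("bar scn",ray(s,c([(203,240),(325,150),(350,170),(215,262)],295,220,5),.055),"tip",ray(s,c([(117,65)],295,220,5),.045))
print("cradle top",fit(ray(t,c([(662,115),(637,290),(372,252)],195,160,5.5),.006),[(.075,.05),(.075,-.05),(-.075,-.05)]))
print("cradle scn",fit(ray(s,c([(375,240),(230,345),(45,158)],295,220,5),.006),[(-.075,-.05),(-.075,.05),(.075,.05)]))
E
python3 m.py
```

```text
holder top (array([0.4896, 0.2619]), np.float64(-14.807872528752737), np.float64(0.003156063183348101)) [[0.49   0.2633 0.062 ]]
holder scn (array([0.4936, 0.2651]), np.float64(-174.55856998760524), np.float64(0.05836286382645006)) [[0.4943 0.266  0.062 ]]
acc top (array([ 0.5758, -0.3064]), np.float64(-14.082424392856025), np.float64(0.001307973921587352))
acc scn (array([ 0.578 , -0.3019]), np.float64(-14.382033656997319), np.float64(0.0013669668874374818))
rec top (array([ 0.576 , -0.3071]), np.float64(-13.984351582451092), np.float64(0.0028058490449372475))
rec scn (array([ 0.5783, -0.3035]), np.float64(-14.743358739409139), np.float64(0.005123634608717564))
bar top [[0.6128 0.1205 0.055 ]
 [0.6114 0.0944 0.055 ]
 [0.5275 0.103  0.055 ]
 [0.5289 0.1272 0.055 ]] tip [[ 0.5555 -0.016   0.045 ]]
bar scn [[0.616  0.1028 0.055 ]
 [0.5329 0.1108 0.055 ]
 [0.534  0.1279 0.055 ]
 [0.6217 0.1157 0.055 ]] tip [[ 0.5579 -0.0083  0.045 ]]
cradle top (array([0.5638, 0.0604]), np.float64(-97.33240698642115), np.float64(0.0017029878400600107))
cradle scn (array([0.5674, 0.0652]), np.float64(-97.69173327313963), np.float64(0.0014277760245900856))
```

Request:
apply_moves(
  series=[-0.25,-4.5,0,0,0,0,-0.25,-4.5,0,0,0,0,-0.25,-4.5,0,0,0,0,-0.25,-4.5,0,0,0,0,-0.25,-4.5,0,0,0,0,-0.25,-4.5,0,0,0,0,-0.25,-4.5,0,0,0,0,-0.25,-4.5,0,0,0,0,-0.25,-4.5,0,0,0,0,-0.25,-4,0,0,0,0,0,0,0,0,0,0,0,0,0,0,0,0],
  hand=0,
)

```text
time_s: 1.45
tool_pos: [0.563, -0.362, 0.2304]
tcp_rot: [[0.269, -0.963, -0.001], [-0.963, -0.269, 0.001], [-0.001, 0.001, -1.0]]
ft_force: [-0.2, 0.0, 0.5]
gripper_width: 0.0855
```

Run:
```python
from h import *
s=robot.read_state();print(s)
d=grab("wrist","pics/w1.png")
import pickle;pickle.dump(d,open("w1.pkl","wb"))
```

```text
{'time_s': 1.45, 'joint_positions': array([-6.85570686e-01,  6.19705285e-01,  1.06972891e+00, -3.96667187e-04,
        1.45351723e+00,  6.12594377e-01]), 'qd': array([-0.03564132, -0.02452641,  0.02338598, -0.004787  , -0.00247234,
       -0.0010547 ]), 'joint_torque': array([ 1.65098067e+00, -5.81458533e+01, -2.66539103e+01,  1.70806339e-01,
       -1.92675629e-02,  5.58053248e-02]), 'tool_pos': array([ 0.56304071, -0.36197932,  0.23036974]), 'tcp_rot': array([[ 2.69310827e-01, -9.63052431e-01, -1.30117634e-03],
       [-9.63052903e-01, -2.69311710e-01,  5.55322476e-04],
       [-8.85226685e-04,  1.10354730e-03, -9.99998999e-01]]), 'ft_force': array([-0.24621893,  0.00649167,  0.49631266]), 'moment': array([-0.00322835,  0.01672838,  0.00483267]), 'gripper_width': 0.08547475389164218}
```

View pics/w1.png

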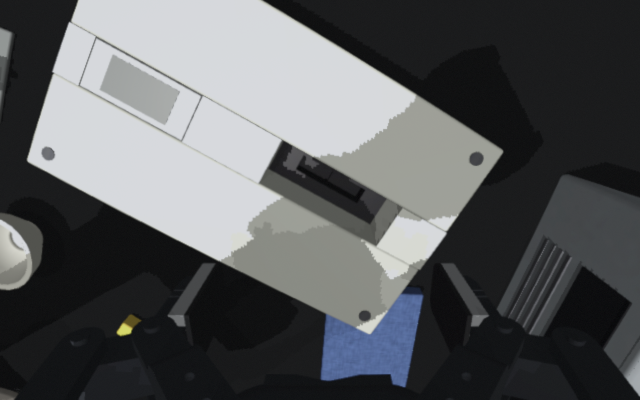

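Run:
```python
from h import *
import pickle;d=pickle.load(open("w1.pkl","rb"))
d["img"]=np.clip((d["img"].astype(float)/255)**.6*255,0,255).astype(np.uint8)
crop(d,250,130,410,250,5,"pics/w1c.png")
```

```text
(no output)
```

View pics/w1c.png

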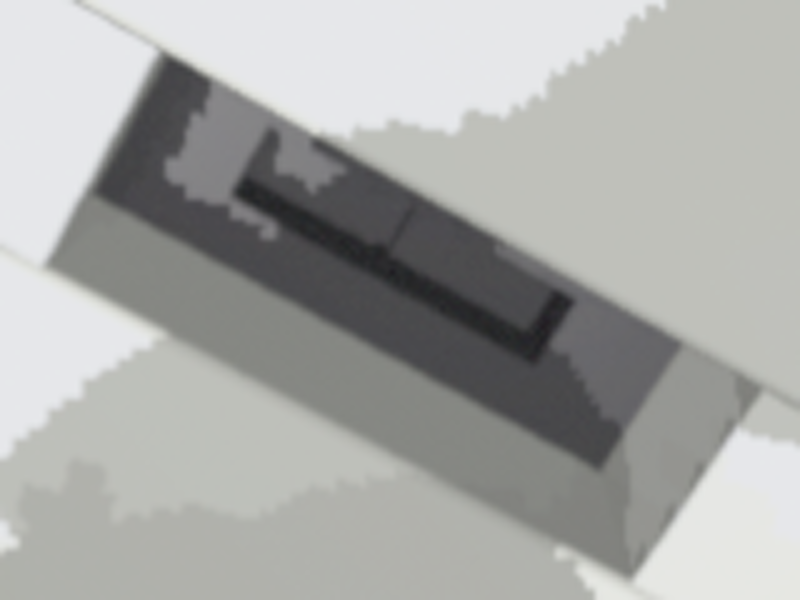

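```bash
cat > m2.py <<'E'
from m import *
w=pickle.load(open("w1.pkl","rb"))
print("---")
print("acc w",fit(ray(w,[(502,151),(370,333),(27,160)],.125),[(.09,-.15),(-.09,-.15),(-.09,.15)]))
print("screws",ray(w,[(476,159),(365,316),(48,153)],.125))
rim=c([(160,52),(757,390),(632,578),(47,265)],250,130,5)
print("rec w",fit(ray(w,rim,.125),[(.018,-.01),(.018,-.11),(-.018,-.11),(-.018,-.01)]))
sl=c([(237,185),(535,360)],250,130,5)
P=ray(w,sl,.08);print("slot rim",P, fit(P,[(-.007,-.03),(-.007,-.09)]))
print("line",ray(w,c([(385,252),(415,207)],250,130,5),.06))
E
python3 m2.py | sed '1,/---/d'
```

```text
acc w (array([ 0.5798, -0.3057]), np.float64(-14.407493648910163), np.float64(0.000989484086841741))
screws [[ 0.6181 -0.4565  0.125 ]
 [ 0.4714 -0.4195  0.125 ]
 [ 0.54   -0.1554  0.125 ]]
rec w (array([ 0.5792, -0.306 ]), np.float64(-14.36204570942218), np.float64(0.0005544046960542781))
slot rim [[ 0.5671 -0.3343  0.08  ]
 [ 0.5509 -0.3913  0.08  ]] (array([ 0.5821, -0.307 ]), np.float64(-15.854685832644643), np.float64(0.0003308669237701567))
line [[ 0.5573 -0.3627  0.06  ]
 [ 0.5668 -0.3656  0.06  ]]
```

```bash
cat > plan.py <<'E'
import sys,numpy as np
from station import robot
from scipy.spatial.transform import Rotation as Ro
def plan(pos,Rt,n,start=None):
    s=robot.read_state()
    p0,R0=(np.array(s["tool_pos"]),Ro.from_matrix(s["tcp_rot"])) if start is None else (np.array(start[0]),Ro.from_matrix(start[1]))
    Rt=Ro.from_matrix(Rt); rv=(R0.inv()*Rt).as_rotvec()
    p=p0.copy();R=R0;out=[]
    for i in range(n):
        tgt=p0+(np.array(pos)-p0)*(i+1)/n
        sh=np.round(R.inv().apply(tgt-p)*100,2); tu=np.round(np.degrees((R.inv()*(R0*Ro.from_rotvec(rv*(i+1)/n))).as_rotvec()),2)
        out+=list(sh)+list(tu)
        p=p+R.apply(sh/100);R=R*Ro.from_rotvec(np.radians(tu))
    print([float(x) if x else 0 for x in out]); print("max shift",np.abs(np.array(out).reshape(-1,6)).max(0),"end",p)
    return p,R.as_matrix()
def down(deg):
    a=np.radians(deg);x=np.array([np.cos(a),np.sin(a),0]);z=np.array([0,0,-1.]);return np.c_[x,np.cross(z,x),z]
E
python3 -c "
from plan import *
plan([.566,.08,.23],down(-7.5),11)"
```

```text
[-3.87, -1.11, 0.01, 0, 0.01, -6.09, -3.73, -1.52, 0.01, 0.01, 0, -6.09, -3.54, -1.9, 0, 0, 0.01, -6.08, -3.33, -2.27, 0.01, 0, 0, -6.09, -3.07, -2.6, 0.01, 0.01, 0.01, -6.09, -2.77, -2.92, 0, 0, 0.01, -6.09, -2.44, -3.2, 0.01, 0, 0, -6.08, -2.1, -3.43, 0.01, 0, 0.01, -6.09, -1.72, -3.64, 0, 0.01, 0, -6.09, -1.32, -3.8, 0.01, 0, 0.01, -6.09, -0.91, -3.92, 0.01, 0, 0.01, -6.08]
max shift [3.87 3.92 0.01 0.01 0.01 6.09] end [0.56598993 0.07996651 0.2299638 ]
```

Request:
apply_moves(
  series=[-3.87,-1.11,0,0,0,-6.1,-3.73,-1.52,0,0,0,-6.1,-3.54,-1.9,0,0,0,-6.1,-3.33,-2.27,0,0,0,-6.1,-3.07,-2.6,0,0,0,-6.1,-2.77,-2.92,0,0,0,-6.1,-2.44,-3.2,0,0,0,-6.1,-2.1,-3.43,0,0,0,-6.1,-1.72,-3.64,0,0,0,-6.1,-1.32,-3.8,0,0,0,-6.1,-0.91,-3.92,0,0,0,-6.1,0,0,0,0,0,0],
)

```text
time_s: 2.7
tool_pos: [0.5651, 0.0829, 0.2318]
tcp_rot: [[0.992, -0.123, 0.0], [-0.123, -0.992, 0.001], [0.0, -0.001, -1.0]]
ft_force: [-0.2, -1.2, -1.1]
gripper_width: 0.0852
```

Run:
```python
from h import *
s=robot.read_state();print(s["joint_positions"],s["tool_pos"])
d=grab("wrist","pics/w2.png")
import pickle;pickle.dump(d,open("w2.pkl","wb"))
```

```text
[1.09307247e-02 4.26490865e-01 1.39299230e+00 1.20591698e-03
 1.32166687e+00 1.33987585e-01] [0.56514705 0.08294868 0.23175539]
```

View pics/w2.png

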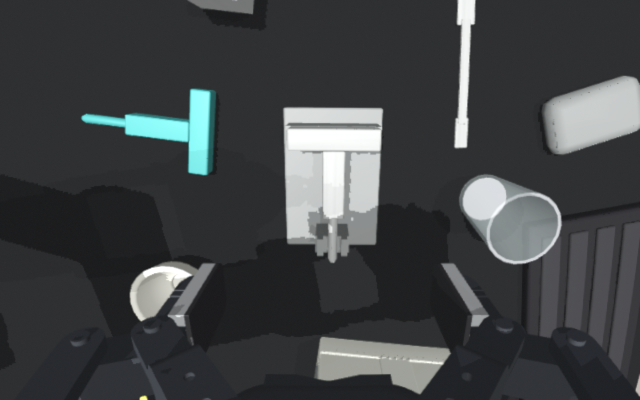

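Run:
```python
from h import *
import pickle;d=pickle.load(open("w2.pkl","rb"))
crop(d,270,95,400,275,3.3,"pics/w2c.png")
```

```text
(no output)
```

View pics/w2c.png

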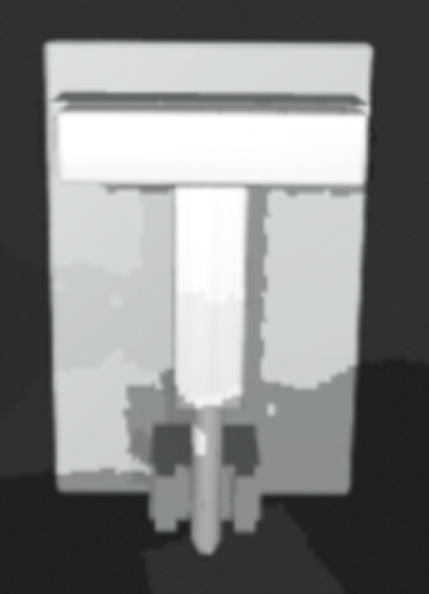

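```bash
cat > m3.py <<'E'
from m2 import *
w=pickle.load(open("w2.pkl","rb"))
print("+++")
P=ray(w,c([(365,110),(57,110),(62,183),(367,183)],270,95,3.3),.055)
print("bar",P, fit(P,[(-.06,.042),(-.06,-.042),(-.04,-.042),(-.04,.042)]))
P=ray(w,c([(176,190),(246,190),(179,395),(243,395)],270,95,3.3),.055);print("sleeve",P)
print("tip",ray(w,c([(206,550)],270,95,3.3),.045))
P=ray(w,c([(372,43),(45,43),(58,492),(350,492)],270,95,3.3),.006)
print("cradle",fit(P,[(-.075,.05),(-.075,-.05),(.075,-.05),(.075,.05)]))
E
python3 m3.py | sed '1,/+++/d'
```

```text
bar [[0.6172 0.1164 0.055 ]
 [0.5353 0.1266 0.055 ]
 [0.5335 0.1069 0.055 ]
 [0.6161 0.0966 0.055 ]] (array([0.5695, 0.062 ]), np.float64(-96.94089725587887), np.float64(0.0012345560781478193))
sleeve [[0.5641 0.1011 0.055 ]
 [0.5831 0.0987 0.055 ]
 [0.5573 0.0418 0.055 ]
 [0.5756 0.0395 0.055 ]]
tip [[ 0.5585 -0.014   0.045 ]]
cradle (array([0.5682, 0.0616]), np.float64(-97.36610568454664), np.float64(0.00046347455146211747))
```

```bash
python3 -c "
from plan import *
a=plan([.5713,.0799,.10],down(-7.2),4)
plan([.5713,.0799,.026],down(-7.2),4,a)"
```

```text
[0.15, 0, 3.29, 0, 0, -0.02, 0.15, 0, 3.29, 0, -0.01, -0.02, 0.15, 0.01, 3.3, 0.01, 0, -0.02, 0.15, 0, 3.29, 0, -0.01, -0.02]
max shift [0.15 0.01 3.3  0.01 0.01 0.02] end [0.57132672 0.07989219 0.09997497]
[0, 0, 1.85, 0, 0, 0, 0, 0, 1.85, 0, 0, 0, 0, 0, 1.85, 0, 0, 0, 0, 0, 1.85, 0, 0, 0]
max shift [0.   0.   1.85 0.   0.   0.  ] end [0.57132596 0.07989253 0.02597497]
```

Request:
apply_moves(
  series=[0.15,0,3.3,0,0,0,0.15,0,3.3,0,0,0,0.15,0,3.3,0,0,0,0.15,0,3.3,0,0,0,0,0,2,0,0,0,0,0,2,0,0,0,0,0,2,0,0,0,0,0,1.4,0,0,0,0,0,0,0,0,0,0,0,0,0,0,0],
)

```text
time_s: 3.75
tool_pos: [0.5723, 0.0782, 0.0258]
tcp_rot: [[0.992, -0.13, 0.0], [-0.13, -0.992, -0.0], [0.0, 0.0, -1.0]]
ft_force: [-0.1, 0.2, 0.5]
gripper_width: 0.0855
```

Run:
```python
from h import *
d=grab("wrist","pics/w3.png")
```

```text
(no output)
```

View pics/w3.png

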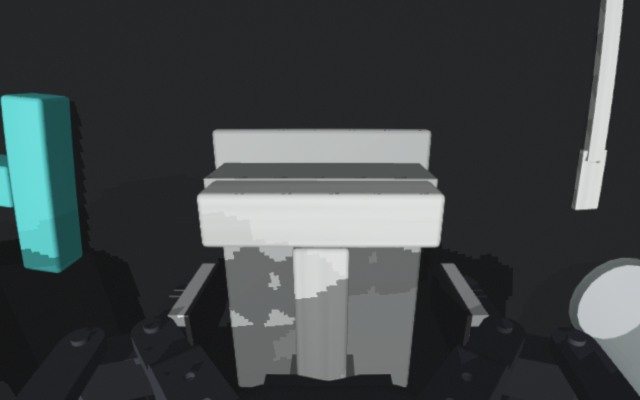

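Request:
apply_moves(
  series=[-0.25,0,0,0,0,0,0,0,0,0,0,0],
)

```text
time_s: 4.0
tool_pos: [0.5696, 0.0795, 0.0261]
tcp_rot: [[0.992, -0.128, 0.001], [-0.128, -0.992, -0.0], [0.001, -0.0, -1.0]]
ft_force: [-0.8, -0.3, 0.4]
gripper_width: 0.0856
```

Request:
apply_moves(
  series=[0,0,0,0,0,0,0,0,0,0,0,0,0,0,0,0,0,0,0,0,0,0,0,0,0,0,0,0,0,0,0,0,0,0,0,0,0,0,0,0,0,0,0,0,0,0,0,0],
  hand=1,
)

```text
time_s: 4.8
tool_pos: [0.5697, 0.0795, 0.0254]
tcp_rot: [[0.992, -0.129, 0.001], [-0.129, -0.992, -0.0], [0.001, -0.0, -1.0]]
ft_force: [0.2, 0.1, 1.6]
gripper_width: 0.0189
```

Request:
apply_moves(
  series=[0,0,-1,0,0,0,0,0,-2,0,0,0,0,0,-4,0,0,0,0,0,-5,0,0,0,0,0,-5,0,0,0,0,0,-5,0,0,0,0,0,0,0,0,0],
)

```text
time_s: 5.5
tool_pos: [0.5723, 0.0796, 0.2534]
tcp_rot: [[0.992, -0.128, 0.014], [-0.128, -0.992, -0.0], [0.014, -0.002, -1.0]]
ft_force: [1.0, 0.2, -2.5]
gripper_width: 0.0194
```

```bash
cat > kin.py <<'E'
import numpy as np
from scipy.spatial.transform import Rotation as Ro
from scipy.optimize import least_squares
def fk(q,prm,s4=1):
    d1,L1,L2,L6,e,a=prm
    q=np.array(q)
    R=Ro.from_euler('z',q[0]);p=np.array([0,0,d1])
    p=p+R.apply([0,e,0])
    R=R*Ro.from_euler('y',q[1]);p=p+R.apply([0,0,L1])
    R=R*Ro.from_euler('y',q[2]);p=p+R.apply([a,0,L2])
    R=R*Ro.from_euler('z',s4*q[3])*Ro.from_euler('y',q[4]);p=p+R.apply([0,0,L6])
    R=R*Ro.from_euler('z',q[5]+np.pi)
    return p,R.as_matrix()
D=[([-1.44600105e+00,  3.42743171e-01,  1.52501793e+00, -2.76656981e-05,1.27540089e+00, -1.46005017e-01],[ 0.14039905, -0.50546059,  0.23061503]),
([-6.85570686e-01,  6.19705285e-01,  1.06972891e+00, -3.96667187e-04,1.45351723e+00,  6.12594377e-01],[ 0.56304071, -0.36197932,  0.23036974]),
([1.09307247e-02, 4.26490865e-01, 1.39299230e+00, 1.20591698e-03,1.32166687e+00, 1.33987585e-01],[0.56514705,0.08294868,0.23175539])]
E
python3 - <<'E'
from kin import *
from h import *
s=robot.read_state();print(s["joint_positions"],s["tool_pos"],s["ft_force"],s["gripper_width"])
D.append((s["joint_positions"],s["tool_pos"]))
f=lambda x:np.concatenate([fk(q,x)[0]-p for q,p in D])
for fixed in (1,):
    r=least_squares(f,[.15,.4,.4,.25,.076,0]);print(r.x,r.fun,r.cost)
grab("wrist","pics/w4.png");grab("scene","pics/sc4.png")
E
```

```text
[ 5.61763838e-03  4.16784227e-01  1.34834010e+00 -1.06714373e-04
  1.36261709e+00  1.34324126e-01] [0.57230067 0.07958348 0.2533688 ] [ 0.95234361  0.23729711 -2.50413748] 0.019369951464770604
[0.22289995 0.50620003 0.37959998 0.31350003 0.0764     0.04649995] [ 1.95074357e-09 -1.53838897e-09  1.49855517e-10 -1.49359702e-09
 -1.97067707e-09  2.29455288e-10 -2.22651453e-09  1.43614381e-09
  1.23609484e-09  1.35636391e-10 -1.07653070e-09 -1.68912684e-09] 1.2469909582242353e-17
```

View pics/w4.png

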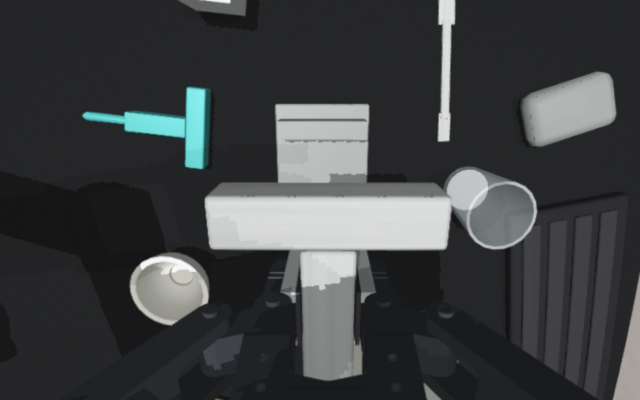

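View pics/sc4.png

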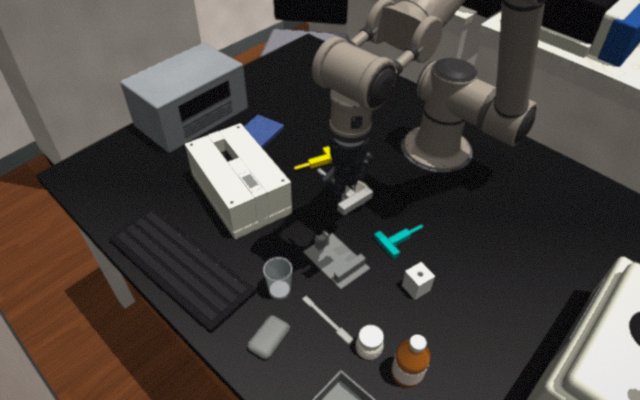

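```bash
cat > ik.py <<'E'
from kin import *
PRM=[0.2229,0.5062,0.3796,0.3135,0.0764,0.0465]
LO=np.array([-2.53,-.77,.04,-1,.28,-3.11]);HI=np.array([2.53,2.02,2.7,4.14,2.66,3.11])
def err(q,p,R):
    a,b=fk(q,PRM);return np.r_[(a-p),0.3*Ro.from_matrix(R.T@b).as_rotvec()]
def ik(q0,p,R):
    r=least_squares(err,np.clip(q0,LO+1e-6,HI-1e-6),args=(np.array(p),R),bounds=(LO,HI),xtol=1e-12,ftol=1e-12);return r.x,np.abs(r.fun).max()
def horiz(psi,tilt=0):
    # tool z at azimuth psi, tilted 'tilt' deg below horizontal; tool y downish; camera up
    a=np.radians(psi);t=np.radians(tilt)
    z=np.array([np.cos(a)*np.cos(t),np.sin(a)*np.cos(t),-np.sin(t)])
    x=np.array([np.sin(a),-np.cos(a),0]);return np.c_[x,np.cross(z,x),z]
E
cat > chk.py <<'E'
from ik import *
from m import t,ray,c
import numpy as np
print("mortar",ray(t,[(320,253)],.05)[0],"beaker",ray(t,[(302,138)],.045)[0],"turq bar",ray(t,[(265,231)],.02)[0],"turq tip",ray(t,[(256,271)],.01)[0])
np.set_printoptions(precision=3,suppress=True)
H=np.array([.4915,.2645])
for psi in range(-60,211,15):
    R=horiz(psi);p=np.r_[H,.105]+.019*R[:,2]
    best=None
    for seed in np.random.default_rng(0).uniform(LO,HI,(25,6)):
        q,e=ik(seed,p,R)
        if e<1e-5 and (best is None or abs(q[3])<abs(best[3])): best=q
    print(psi,best,(p-.3135*R[:,2])[:2] if best is not None else '')
E
python3 chk.py | grep -v "^holder\|acc\|rec\|bar \|cradle"
```

```text
[0.6114 0.0944 0.055 ]
 [0.5275 0.103  0.055 ]
 [0.5289 0.1272 0.055 ]] tip [[ 0.5555 -0.016   0.045 ]]
 [0.5329 0.1108 0.055 ]
 [0.534  0.1279 0.055 ]
 [0.6217 0.1157 0.055 ]] tip [[ 0.5579 -0.0083  0.045 ]]
-60 None 
-45 None 
-30 None 
-15 None 
0 [ 0.697  1.067  2.279  3.849  1.727 -1.439] [0.197 0.265]
15 [ 0.461  1.134  2.404  3.358  1.959 -1.488] [0.207 0.188]
30 [ 0.167  1.164  2.444  2.746  2.006 -1.745] [0.236 0.117]
45 [-0.072  1.119  2.382  2.252  1.803 -1.847] [0.283 0.056]
60 [-0.196  1.054  2.242  1.895  1.62  -1.717] [0.344 0.009]
75 [-0.233  1.023  2.058  1.6    1.569 -1.51 ] [ 0.415 -0.02 ]
90 [-0.217  1.029  1.852  1.361  1.626 -1.317] [ 0.491 -0.03 ]
105 [-0.17   1.065  1.635  1.176  1.751 -1.166] [ 0.568 -0.02 ]
120 [-0.105  1.12   1.414  1.033  1.913 -1.059] [0.639 0.009]
135 [-0.029  1.188  1.192  0.917  2.096 -0.991] [0.7   0.056]
150 [ 0.055  1.263  0.975  0.812  2.289 -0.964] [0.747 0.117]
165 [ 0.142  1.339  0.77   0.696  2.481 -0.988] [0.776 0.188]
180 [ 0.232  1.409  0.589  0.519  2.659 -1.103] [0.786 0.264]
195 None 
210 None
```

```bash
python3 - <<'E' | tail -6
from m import *
for n,uv,z in [("mortar",(320,253),.05),("beaker",(302,138),.045),("tq bar",(265,231),.02),("tq tip",(256,271),.01),("ybar",(378,287),.02),("ytip",(391,250),.01)]: print(n,ray(t,[uv],z)[0])
E
```

```text
mortar [ 0.3781 -0.0404  0.05  ]
beaker [0.7313 0.0203 0.045 ]
tq bar [0.4428 0.1296 0.02  ]
tq tip [0.3212 0.1545 0.01  ]
ybar [ 0.2798 -0.2158  0.02  ]
ytip [ 0.3907 -0.2576  0.01  ]
```

```bash
cat > sim.py <<'E'
from ik import *
def sim(q,start,pos,Rt,n,verbose=True):
    p0,R0=start;R0=Ro.from_matrix(R0);rv=(R0.inv()*Ro.from_matrix(Rt)).as_rotvec();mx=0
    for i in range(n):
        f=(i+1)/n;q2,e=ik(q,p0+(np.array(pos)-p0)*f,(R0*Ro.from_rotvec(rv*f)).as_matrix())
        mx=np.maximum(mx,np.abs(q2-q)/.1/np.array([2.57,2.57,3.14,3.14,3.14,3.14]));q=q2
        if verbose: print(i,np.round(q,2),"%.1e"%e)
    print("max speed frac",np.round(mx,2));return q
E
python3 - <<'E'
from sim import *
from plan import *
s=robot.read_state();p0=s["tool_pos"];R0=s["tcp_rot"]
sim(s["joint_positions"],(p0,R0),[.4915,.25,.22],horiz(90),16)
plan([.4915,.25,.22],horiz(90),16)
E
```

```text
0 [-0.03  0.41  1.39  0.1   1.34  0.07] 1.0e-09
1 [-0.07  0.4   1.43  0.2   1.32 -0.  ] 1.6e-09
2 [-0.1   0.39  1.46  0.3   1.32 -0.07] 2.1e-09
3 [-0.14  0.39  1.5   0.41  1.31 -0.15] 2.3e-09
4 [-0.17  0.39  1.54  0.51  1.31 -0.23] 2.3e-09
5 [-0.2   0.4   1.58  0.6   1.32 -0.31] 2.0e-09
6 [-0.23  0.41  1.62  0.7   1.33 -0.39] 1.6e-09
7 [-0.25  0.43  1.65  0.79  1.35 -0.48] 1.1e-09
8 [-0.28  0.46  1.69  0.87  1.38 -0.56] 5.4e-10
9 [-0.29  0.49  1.73  0.95  1.41 -0.65] 2.9e-10
10 [-0.3   0.53  1.76  1.03  1.44 -0.73] 3.2e-10
11 [-0.31  0.57  1.8   1.09  1.48 -0.81] 4.7e-10
12 [-0.31  0.62  1.82  1.16  1.53 -0.89] 5.7e-10
13 [-0.31  0.67  1.85  1.22  1.58 -0.97] 1.1e-09
14 [-0.3   0.73  1.87  1.27  1.64 -1.04] 1.7e-09
15 [-0.28  0.79  1.88  1.32  1.7  -1.12] 2.3e-09
max speed frac [0.14 0.24 0.13 0.32 0.19 0.27]
[-0.62, -0.99, 0.16, 5.62, -0.37, -0.36, -0.61, -0.98, 0.27, 5.61, -0.36, -0.36, -0.61, -0.95, 0.36, 5.62, -0.37, -0.35, -0.59, -0.92, 0.46, 5.62, -0.37, -0.36, -0.59, -0.86, 0.55, 5.61, -0.36, -0.36, -0.58, -0.82, 0.63, 5.62, -0.37, -0.36, -0.56, -0.75, 0.72, 5.62, -0.37, -0.36, -0.56, -0.68, 0.78, 5.61, -0.36, -0.35, -0.55, -0.61, 0.86, 5.62, -0.37, -0.36, -0.54, -0.52, 0.91, 5.62, -0.37, -0.36, -0.54, -0.43, 0.97, 5.61, -0.36, -0.36, -0.52, -0.33, 1.0, 5.62, -0.37, -0.36, -0.51, -0.25, 1.04, 5.62, -0.36, -0.35, -0.51, -0.14, 1.06, 5.61, -0.37, -0.36, -0.5, -0.04, 1.07, 5.62, -0.37, -0.36, -0.49, 0.06, 1.08, 5.62, -0.36, -0.36]
max shift [0.62 0.99 1.08 5.62 0.37 0.36] end [0.4915254  0.25004961 0.22004444]
```

Request:
apply_moves(
  series=[-0.62,-0.99,0.16,5.6,-0.37,-0.36,-0.61,-0.98,0.27,5.6,-0.36,-0.36,-0.61,-0.95,0.36,5.6,-0.37,-0.36,-0.59,-0.92,0.46,5.6,-0.37,-0.36,-0.59,-0.86,0.55,5.6,-0.36,-0.36,-0.58,-0.82,0.63,5.6,-0.37,-0.36,-0.56,-0.75,0.72,5.6,-0.37,-0.36,-0.56,-0.68,0.78,5.6,-0.36,-0.36,-0.55,-0.61,0.86,5.6,-0.37,-0.36,-0.54,-0.52,0.91,5.6,-0.37,-0.36,-0.54,-0.43,0.97,5.6,-0.36,-0.36,-0.52,-0.33,1.0,5.6,-0.37,-0.36],
)

```text
time_s: 6.8
tool_pos: [0.5101, 0.2074, 0.2237]
tcp_rot: [[0.999, -0.034, 0.019], [-0.031, -0.382, 0.924], [-0.025, -0.924, -0.383]]
ft_force: [-0.4, 0.2, -4.6]
gripper_width: 0.0189
```

Request:
apply_moves(
  series=[-0.51,-0.25,1.04,5.6,-0.36,-0.36,-0.51,-0.14,1.06,5.6,-0.37,-0.36,-0.5,-0.04,1.07,5.6,-0.37,-0.36,-0.49,0.06,1.08,5.6,-0.36,-0.36,0,0,0,0,0,0,0,0,0,0,0,0],
)

```text
time_s: 7.4
tool_pos: [0.4914, 0.25, 0.2175]
tcp_rot: [[1.0, -0.005, -0.0], [0.0, -0.007, 1.0], [-0.005, -1.0, -0.007]]
ft_force: [0.6, -0.3, -2.5]
gripper_width: 0.0193
```

Run:
```python
from h import *
import pickle
s=robot.read_state();print(s["joint_positions"],s["ft_force"],s["moment"]);print(s["tcp_rot"])
for n in ["wrist","scene","top"]:
    d=grab(n,f"pics/{n}5.png");pickle.dump(d,open(n+"5.pkl","wb"))
    if n=="scene":crop(d,300,120,460,320,3,"pics/sc5c.png")
    if n=="top":crop(d,180,150,340,250,5,"pics/t5c.png")
```

```text
[-0.28327089  0.79001536  1.8826487   1.3134265   1.69163487 -1.11297586] [ 0.55316537 -0.25850172 -2.51056359] [-0.94128742  0.02409383  0.00764647]
[[ 9.99984815e-01 -5.49576719e-03 -4.08216938e-04]
 [ 3.71586493e-04 -6.66458248e-03  9.99977722e-01]
 [-5.49836536e-03 -9.99962689e-01 -6.66243913e-03]]
```

View pics/wrist5.png

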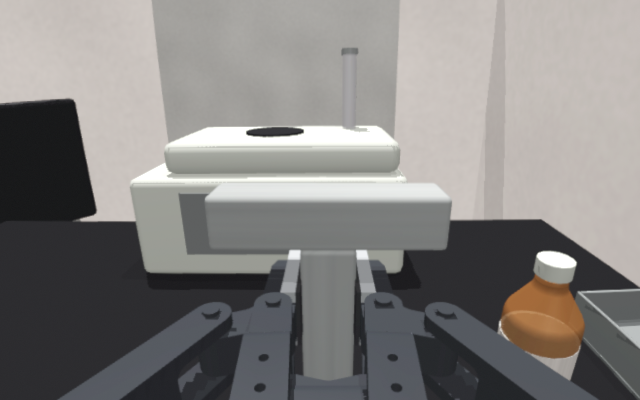

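View pics/sc5c.png

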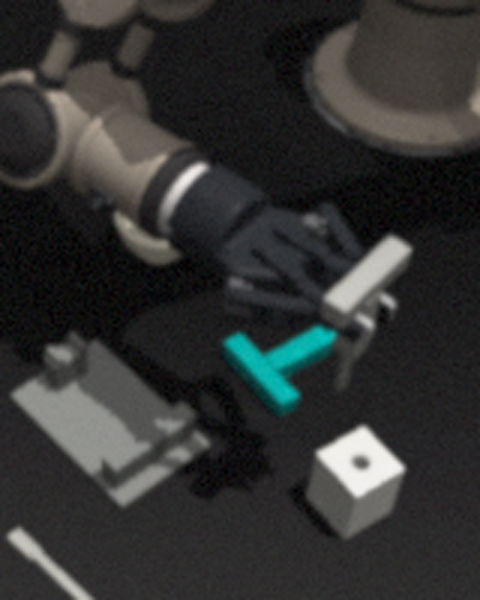

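View pics/t5c.png

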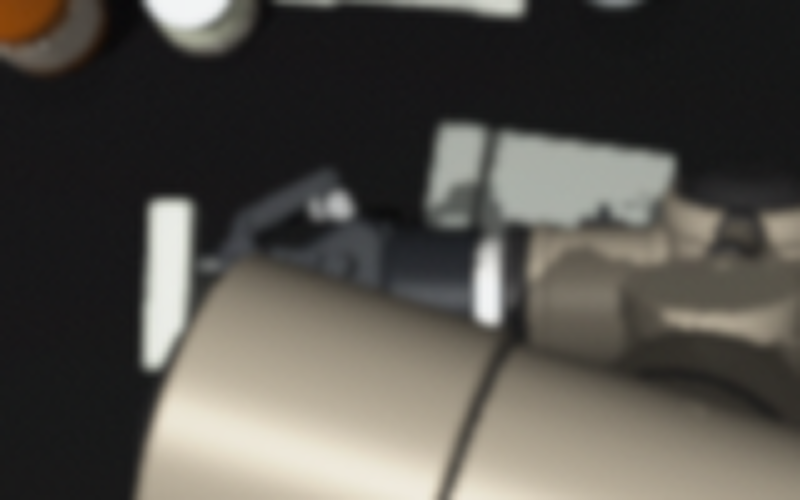

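Run:
```python
from h import *
import pickle
d=pickle.load(open("wrist5.pkl","rb"))
crop(d,195,170,460,390,3,"pics/w5c.png")
T=np.array([[ 9.99998616e-01,  1.41521879e-03, -8.75298246e-04,-2.55955730e-05],[ 1.07715959e-03, -9.51466077e-01, -3.07751759e-01,-7.99198506e-02],[-1.26835266e-03,  3.07750390e-01, -9.51466284e-01,-1.44104164e-01],[0,0,0,1]])
d["eye"]=T[:3,3];d["attitude"]=T[:3,:3]
for g in (15,18,21):
  for dz in (-2,0,2):
    K=np.array([(-60,-42,10),(-60,42,10),(-40,-42,10),(-40,42,10),(-60,-42,-10),(-60,42,-10),(-40,-10,10),(-40,10,10)],float)
    P=np.c_[K[:,1],K[:,0]+g,-K[:,2]-19+dz]/1000
    print(g,dz,np.round(((proj(d,P)-[195,170]+.5)*3-.5)).astype(int).tolist())
```

```text
15 -2 [[18, 69], [779, 67], [37, 233], [760, 232], [70, 22], [727, 21], [312, 234], [485, 233]]
15 0 [[24, 63], [773, 62], [43, 226], [755, 224], [74, 18], [722, 18], [313, 226], [484, 226]]
15 2 [[30, 58], [767, 57], [48, 218], [749, 217], [79, 15], [718, 14], [315, 219], [483, 219]]
18 -2 [[21, 94], [776, 93], [40, 256], [757, 255], [72, 45], [724, 44], [313, 257], [485, 257]]
18 0 [[27, 89], [770, 88], [45, 248], [752, 247], [77, 41], [720, 40], [314, 249], [483, 249]]
18 2 [[33, 83], [764, 82], [50, 241], [747, 240], [81, 37], [716, 36], [315, 242], [482, 241]]
21 -2 [[24, 120], [773, 119], [43, 279], [754, 278], [74, 67], [722, 66], [313, 280], [484, 280]]
21 0 [[30, 114], [767, 113], [48, 271], [749, 270], [79, 63], [718, 62], [315, 272], [483, 272]]
21 2 [[35, 108], [762, 107], [53, 263], [744, 262], [83, 58], [714, 57], [316, 264], [482, 264]]
```

View pics/w5c.png

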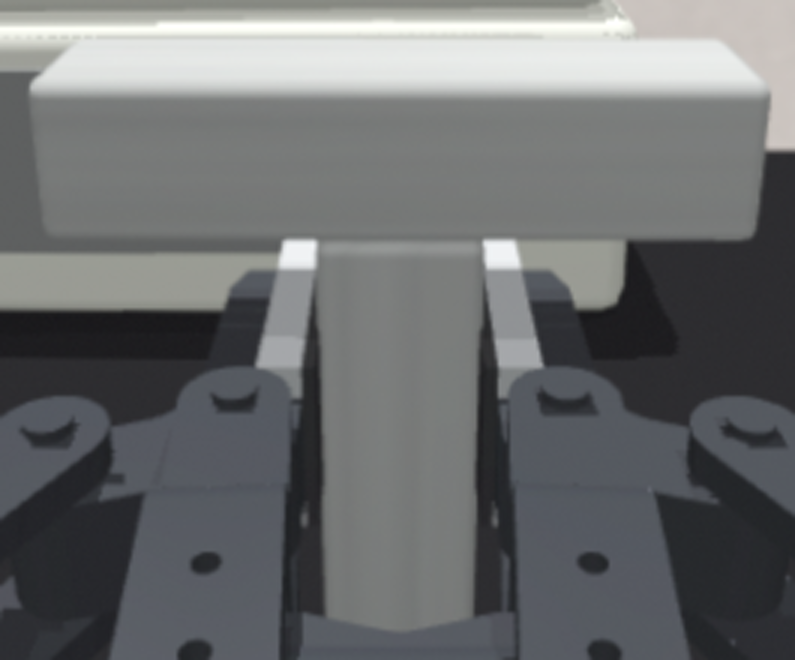

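```bash
python3 -c "
from plan import *
from ik import horiz
plan([.494,.282,.180],horiz(90),3)"
```

```text
[0.07, 1.3, 1.09, 0.13, 0, 0, 0.07, 1.31, 1.08, 0.13, 0, 0, 0.06, 1.31, 1.09, 0.13, -0.01, 0.01]
max shift [0.07 1.31 1.09 0.13 0.01 0.01] end [0.49397462 0.28204734 0.17999738]
```

Request:
apply_moves(
  series=[0.07,1.3,1.09,0.13,0,0,0.07,1.3,1.09,0.13,0,0,0.06,1.3,1.09,0.13,0,0,0,0,0,0,0,0,0,0,0,0,0,0],
)

```text
time_s: 8.05
tool_pos: [0.4932, 0.2832, 0.1792]
tcp_rot: [[1.0, -0.003, -0.002], [0.002, 0.003, 1.0], [-0.003, -1.0, 0.003]]
ft_force: [0.0, -0.6, -2.2]
gripper_width: 0.0188
```

Run:
```python
from h import *
import pickle
s=robot.read_state();print(s["tool_pos"],s["ft_force"],s["moment"]);print(s["tcp_rot"])
tip=s["tool_pos"]+s["tcp_rot"]@[0,.0927,-.019];print("tip pred",tip)
for n in ["scene","top"]:
    d=grab(n,f"pics/{n}6.png");pickle.dump(d,open(n+"6.pkl","wb"))
    print(n,proj(d,[tip]))
    if n=="scene":crop(d,370,190,470,310,6,"pics/sc6c.png");print((proj(d,[tip])-[370,190]+.5)*6-.5)
    if n=="top":crop(d,180,170,280,250,7,"pics/t6c.png")
```

```text
[0.49316081 0.28320776 0.17924181] [ 0.01695421 -0.5527233  -2.22462691] [-0.93139931 -0.01908631 -0.01954749]
[[ 0.99999431 -0.00298987 -0.00156026]
 [ 0.00156846  0.00274196  0.99999501]
 [-0.00298558 -0.99999177  0.00274663]]
tip pred [0.49291329 0.26446204 0.08649038]
scene [[421.29065815 266.92921042]]
[[310.24394891 464.07526254]]
top [[216.54701964 211.95647305]]
```

View pics/sc6c.png

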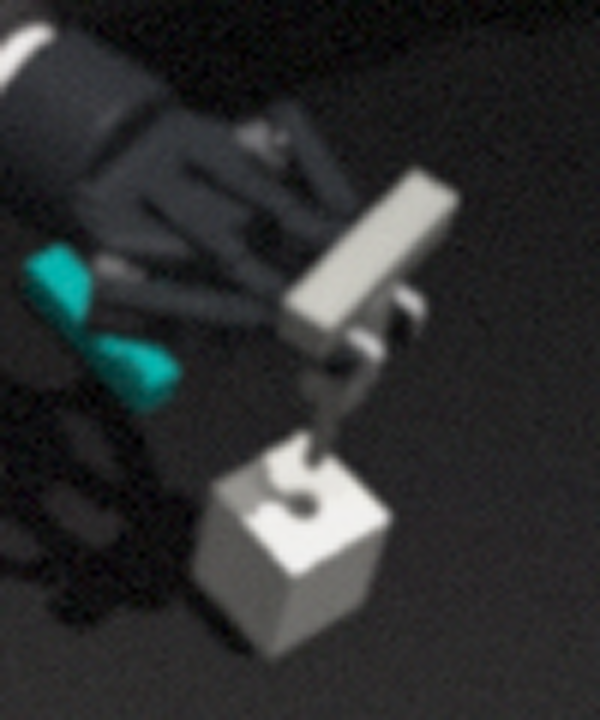

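View pics/t6c.png

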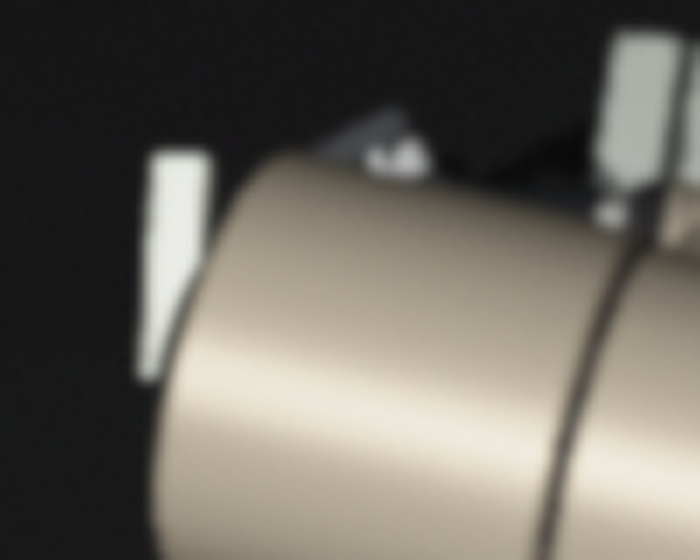

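Run:
```python
from h import *
import pickle
d=pickle.load(open("scene6.pkl","rb"))
for b in ((1,.15),(.8,0),(1.2,.3),(1,-.5),(1,.7)): print(b,ray(d,np.array([(420.05,273.5)])-b,.062))
corn=np.array([(308,433),(393,518),(295,573),(212,487)])
P=ray(d,(corn+.5)/6-.5+[370,190]-[1,.15],.062);print(P,P.mean(0))
```

```text
(1, 0.15) [[0.49488679 0.26428551 0.062     ]]
(0.8, 0) [[0.49491709 0.26489322 0.062     ]]
(1.2, 0.3) [[0.49485648 0.26367753 0.062     ]]
(1, -0.5) [[0.49644526 0.26537904 0.062     ]]
(1, 0.7) [[0.49356545 0.26335844 0.062     ]]
[[0.46465603 0.24568656 0.062     ]
 [0.47594911 0.29501388 0.062     ]
 [0.5242609  0.2811733  0.062     ]
 [0.51329492 0.23270675 0.062     ]] [0.49454024 0.26364512 0.062     ]
```

Request:
apply_moves(
  series=[0.16,0,-0.06,0,0,0,0,0.7,0,0,0,0,0,0.7,0,0,0,0,0,0.5,0,0,0,0,0,0.5,0,0,0,0,0,0.5,0,0,0,0,0,0,0,0,0,0],
)

```text
time_s: 8.85
tool_pos: [0.495, 0.282, 0.15]
tcp_rot: [[1.0, -0.003, -0.0], [0.0, 0.002, 1.0], [-0.003, -1.0, 0.002]]
ft_force: [1.0, 0.2, -3.3]
gripper_width: 0.0191
```

```bash
cat > st.py <<'E'
from h import *
import sys
np.set_printoptions(precision=4,suppress=True)
s=robot.read_state();print(s["time_s"],s["tool_pos"],s["ft_force"],s["moment"]);print(s["tcp_rot"])
n=sys.argv[1];x0,y0,x1,y1=map(int,sys.argv[2:6]);k=float(sys.argv[6])
crop(grab(n),x0,y0,x1,y1,k,sys.argv[7])
E
python3 st.py scene 370 190 470 310 6 pics/sc7.png
```

```text
8.85 [0.495 0.282 0.15 ] [ 0.9644  0.1603 -3.2574] [-0.934   0.0024 -0.0263]
[[ 1.     -0.0026 -0.0003]
 [ 0.0003  0.0022  1.    ]
 [-0.0026 -1.      0.0022]]
```

View pics/sc7.png

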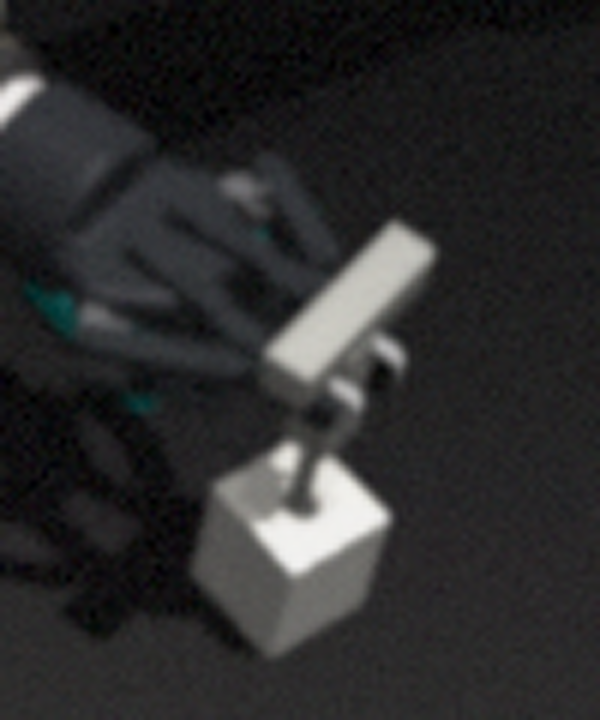

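Request:
apply_moves(
  series=[0,0.5,0,0,0,0,0,0.5,0,0,0,0,0,0.5,0,0,0,0,0,0,0,0,0,0],
)

```text
time_s: 9.3
tool_pos: [0.495, 0.2821, 0.1351]
tcp_rot: [[1.0, -0.002, -0.0], [0.0, 0.002, 1.0], [-0.002, -1.0, 0.002]]
ft_force: [-0.4, -0.2, -3.5]
gripper_width: 0.019
```

Request:
apply_moves(
  series=[0,0.5,0,0,0,0,0,0.5,0,0,0,0,0,0.5,0,0,0,0,0,0.5,0,0,0,0,0,0.5,0,0,0,0,0,0,0,0,0,0],
)

```text
time_s: 9.9
tool_pos: [0.4949, 0.2822, 0.1101]
tcp_rot: [[1.0, -0.002, -0.0], [0.0, 0.002, 1.0], [-0.002, -1.0, 0.002]]
ft_force: [-0.5, 0.2, -3.2]
gripper_width: 0.0188
```

Request:
apply_moves(
  series=[0,0.2,0,0,0,0,0,0.2,0,0,0,0,0,0,0,0,0,0],
)

```text
time_s: 10.2
tool_pos: [0.4951, 0.2821, 0.1066]
tcp_rot: [[1.0, -0.002, -0.0], [0.0, 0.002, 1.0], [-0.002, -1.0, 0.002]]
ft_force: [-0.6, 0.1, -3.2]
gripper_width: 0.019
```

```bash
python3 st.py scene 370 190 470 310 6 pics/sc8.png
```

```text
10.2 [0.4951 0.2821 0.1066] [-0.5662  0.1464 -3.1668] [-0.9829 -0.0115  0.0362]
[[ 1.     -0.0016 -0.0003]
 [ 0.0003  0.0022  1.    ]
 [-0.0016 -1.      0.0022]]
```

View pics/sc8.png

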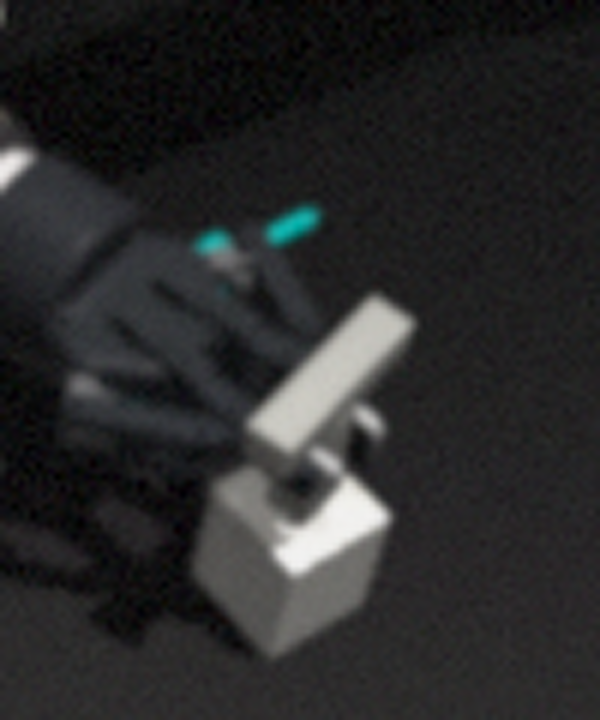

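Request:
apply_moves(
  series=[0,0.1,0,0,0,0,0,0.1,0,0,0,0,0,0,0,0,0,0],
)

```text
time_s: 10.55
tool_pos: [0.4951, 0.2821, 0.1049]
tcp_rot: [[1.0, -0.001, -0.0], [0.0, 0.003, 1.0], [-0.001, -1.0, 0.003]]
ft_force: [-0.9, -0.3, -2.0]
gripper_width: 0.0188
```

Request:
apply_moves(
  series=[0,0.1,0,0,0,0,0,0,0,0,0,0],
)

```text
time_s: 10.75
tool_pos: [0.4951, 0.2821, 0.1049]
tcp_rot: [[1.0, -0.001, -0.0], [0.0, 0.005, 1.0], [-0.001, -1.0, 0.005]]
ft_force: [-0.6, -0.1, 5.6]
gripper_width: 0.0191
```

Request:
apply_moves(
  series=[0,0,0,0,0,0,0,0,0,0,0,0,0,0,0,0,0,0,0,0,0,0,0,0,0,0,0,0,0,0,0,0,0,0,0,0,0,0,0,0,0,0],
  hand=0,
)

```text
time_s: 11.45
tool_pos: [0.4951, 0.2821, 0.1037]
tcp_rot: [[1.0, -0.001, -0.0], [0.0, 0.002, 1.0], [-0.001, -1.0, 0.002]]
ft_force: [0.6, 0.3, -0.5]
gripper_width: 0.0856
```

Request:
apply_moves(
  series=[0,0,-0.5,0,0,0,0,0,-1,0,0,0,0,0,-1.5,0,0,0,0,0,-1.5,0,0,0,0,0,-1,0,0,0,0,-1,-0.5,0,0,0,0,-2,0,0,0,0,0,-2,0,0,0,0],
)

```text
time_s: 12.25
tool_pos: [0.4952, 0.2215, 0.1547]
tcp_rot: [[1.0, -0.002, 0.0], [-0.0, 0.003, 1.0], [-0.002, -1.0, 0.003]]
ft_force: [0.3, 1.0, 0.6]
gripper_width: 0.0853
```

```bash
python3 st.py scene 340 150 470 310 4.5 pics/sc9.png
```

```text
12.25 [0.4952 0.2215 0.1547] [0.3342 0.9636 0.6446] [-0.4825  0.0058 -0.021 ]
[[ 1.     -0.0022  0.0004]
 [-0.0004  0.0027  1.    ]
 [-0.0022 -1.      0.0027]]
```

View pics/sc9.png

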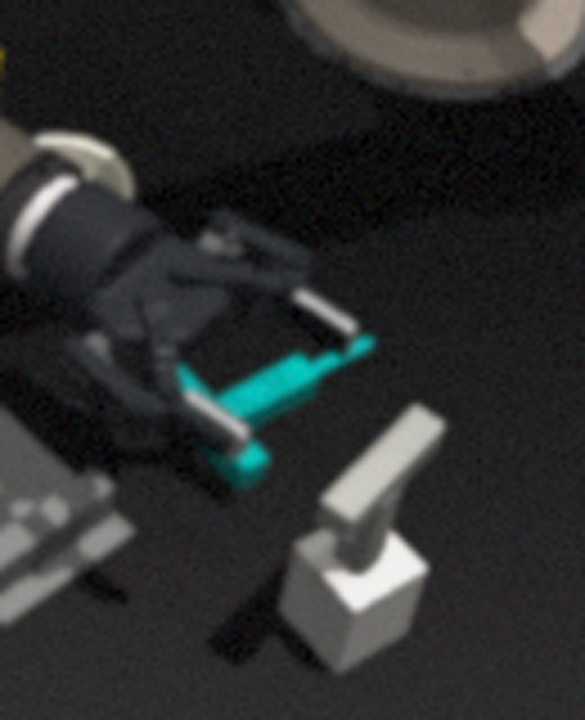

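Run:
```python
from sim import *
from plan import *
s=robot.read_state();p0=s["tool_pos"];R0=s["tcp_rot"];print(s["joint_positions"])
for a in (90,-90):
  q=sim(s["joint_positions"],(p0,R0),[.46,.2,.27],down(a),18,False);print(np.round(q,2))
# two-stage: un-tilt with tool x 0 -> then yaw
q=sim(s["joint_positions"],(p0,R0),[.48,.22,.27],down(0),12,False);print(np.round(q,2))
```

```text
[-0.33564431  0.92567417  1.84665673  1.25738371  1.69314747 -1.22178524]
max speed frac [0.19 0.18 0.14 0.26 0.13 0.04]
[ 0.26  0.27  1.52  0.    1.35 -1.31]
max speed frac [0.24 0.33 0.25 0.54 0.36 0.85]
[0.26 0.27 1.52 0.   1.35 1.83]
max speed frac [0.31 0.41 0.19 0.46 0.3  0.49]
[0.28 0.32 1.45 0.   1.37 0.28]
```

Run:
```python
from plan import *
from ik import horiz
s=robot.read_state();p=s["tool_pos"]
a=plan([.48,.215,.26],s["tcp_rot"],3)
plan([.488,.25,.28],down(90),14,a)
```

```text
[-0.51, -3.42, -0.21, 0, 0, 0, -0.51, -3.41, -0.2, 0, 0, 0, -0.51, -3.42, -0.21, 0, 0, 0]
max shift [0.51 3.42 0.21 0.   0.   0.  ] end [0.48001195 0.21502224 0.25999426]
[0.06, -0.14, 0.25, -4.95, -4.96, -4.94, 0.09, -0.16, 0.23, -4.96, -4.96, -4.93, 0.12, -0.17, 0.21, -4.95, -4.96, -4.94, 0.16, -0.17, 0.18, -4.96, -4.97, -4.94, 0.18, -0.17, 0.15, -4.95, -4.96, -4.94, 0.21, -0.16, 0.12, -4.96, -4.96, -4.94, 0.24, -0.16, 0.09, -4.95, -4.96, -4.93, 0.25, -0.14, 0.05, -4.96, -4.96, -4.94, 0.27, -0.12, 0.02, -4.95, -4.96, -4.94, 0.27, -0.1, -0.01, -4.95, -4.97, -4.94, 0.28, -0.07, -0.05, -4.96, -4.96, -4.93, 0.28, -0.04, -0.07, -4.95, -4.96, -4.94, 0.28, -0.01, -0.1, -4.96, -4.96, -4.94, 0.26, 0.03, -0.13, -4.95, -4.96, -4.94]
max shift [0.28 0.17 0.25 4.96 4.97 4.94] end [0.48804493 0.24997754 0.28001698]
```

Request:
apply_moves(
  series=[-0.51,-3.4,-0.2,0,0,0,-0.51,-3.4,-0.2,0,0,0,-0.51,-3.4,-0.2,0,0,0,0.06,-0.14,0.25,-4.95,-4.95,-4.95,0.09,-0.16,0.23,-4.95,-4.95,-4.95,0.12,-0.17,0.21,-4.95,-4.95,-4.95,0.16,-0.17,0.18,-4.95,-4.95,-4.95,0.18,-0.17,0.15,-4.95,-4.95,-4.95,0.21,-0.16,0.12,-4.95,-4.95,-4.95,0.24,-0.16,0.09,-4.95,-4.95,-4.95,0.25,-0.14,0.05,-4.95,-4.95,-4.95,0.27,-0.12,0.02,-4.95,-4.95,-4.95],
)

```text
time_s: 13.5
tool_pos: [0.4853, 0.238, 0.2691]
tcp_rot: [[0.478, 0.824, -0.303], [0.824, -0.302, 0.479], [0.304, -0.479, -0.824]]
ft_force: [-0.4, 1.0, -0.7]
gripper_width: 0.0855
```

Request:
apply_moves(
  series=[0.27,-0.1,0,-4.95,-4.95,-4.95,0.28,-0.07,-0.05,-4.95,-4.95,-4.95,0.28,-0.04,-0.07,-4.95,-4.95,-4.95,0.28,0,-0.1,-4.95,-4.95,-4.95,0.26,0.03,-0.13,-4.95,-4.95,-4.95,0,0,0,0,0,0,0,0,0,0,0,0],
)

```text
time_s: 14.2
tool_pos: [0.4873, 0.2511, 0.2757]
tcp_rot: [[-0.0, 1.0, -0.003], [1.0, 0.0, 0.003], [0.003, -0.003, -1.0]]
ft_force: [1.3, -0.9, 0.1]
gripper_width: 0.0853
```

```bash
python3 st.py wrist 0 0 640 400 1.2 pics/w10.png
```

```text
14.2 [0.4873 0.2511 0.2757] [ 1.2877 -0.9334  0.1363] [-0.0202  0.0431 -0.0107]
[[-0.0003  1.     -0.0028]
 [ 1.      0.0003  0.0031]
 [ 0.0031 -0.0028 -1.    ]]
```

View pics/w10.png

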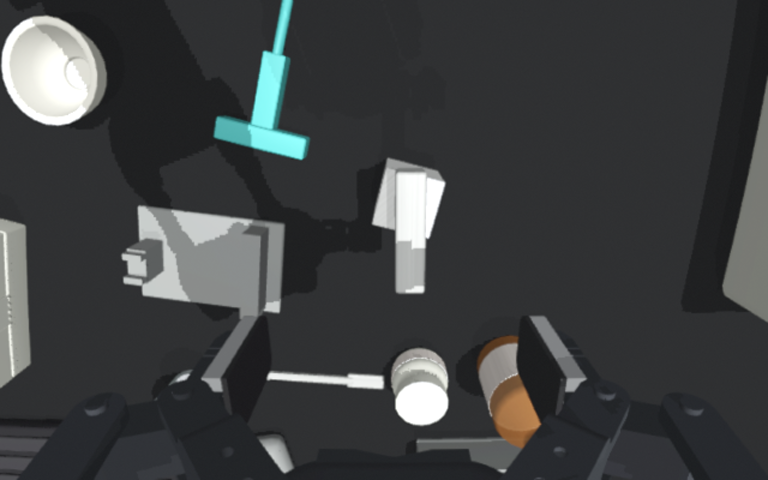

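Run:
```python
from h import *
np.set_printoptions(precision=4,suppress=True)
d=grab("wrist");crop(d,300,125,385,255,4.6,"pics/w11.png")
print(ray(d,np.array([(395,171),(425,171),(425,291),(396,291)])/1.2,.147), "hole-block corners")
```

```text
[[0.4542 0.2519 0.147 ]
 [0.4542 0.2709 0.147 ]
 [0.5372 0.2725 0.147 ]
 [0.5371 0.2525 0.147 ]] hole-block corners
```

View pics/w11.png

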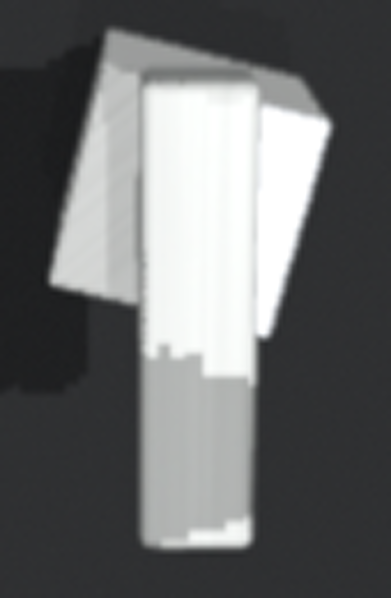

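Run:
```python
from plan import *
a=plan([.4955,.2625,.16],down(90),5)
plan([.4955,.2625,.118],down(90),3,a)
```

```text
[0.24, 0.15, 2.3, -0.04, -0.03, -0.02, 0.25, 0.15, 2.31, -0.03, -0.03, -0.03, 0.24, 0.15, 2.3, -0.04, -0.03, -0.02, 0.25, 0.15, 2.31, -0.03, -0.03, -0.02, 0.25, 0.15, 2.3, -0.04, -0.03, -0.02]
max shift [0.25 0.15 2.31 0.04 0.03 0.03] end [0.49553949 0.26249719 0.16001253]
[0, 0, 1.4, 0, 0, 0, 0, 0, 1.4, 0, 0, 0, 0, 0, 1.4, 0, 0, 0]
max shift [0.  0.  1.4 0.  0.  0. ] end [0.49553931 0.26249795 0.11801253]
```

Request:
apply_moves(
  series=[0.3,0.19,2.3,0,0,0,0.3,0.19,2.3,0,0,0,0.3,0.19,2.3,0,0,0,0.3,0.18,2.3,0,0,0,0,0,2.3,0,0,0,0,0,1.4,0,0,0,0,0,1.4,0,0,0,0,0,1.4,0,0,0,0,0,0,0,0,0,0,0,0,0,0,0],
)

```text
time_s: 15.3
tool_pos: [0.4959, 0.2621, 0.1184]
tcp_rot: [[0.002, 1.0, -0.002], [1.0, -0.002, 0.002], [0.002, -0.002, -1.0]]
ft_force: [-1.1, -0.1, 0.7]
gripper_width: 0.0856
```

```bash
python3 st.py wrist 0 0 640 400 1.2 pics/w12.png
```

```text
15.3 [0.4959 0.2621 0.1184] [-1.0776 -0.0645  0.731 ] [ 0.0198 -0.054   0.0085]
[[ 0.0019  1.     -0.0025]
 [ 1.     -0.0019  0.0019]
 [ 0.0019 -0.0025 -1.    ]]
```

View pics/w12.png

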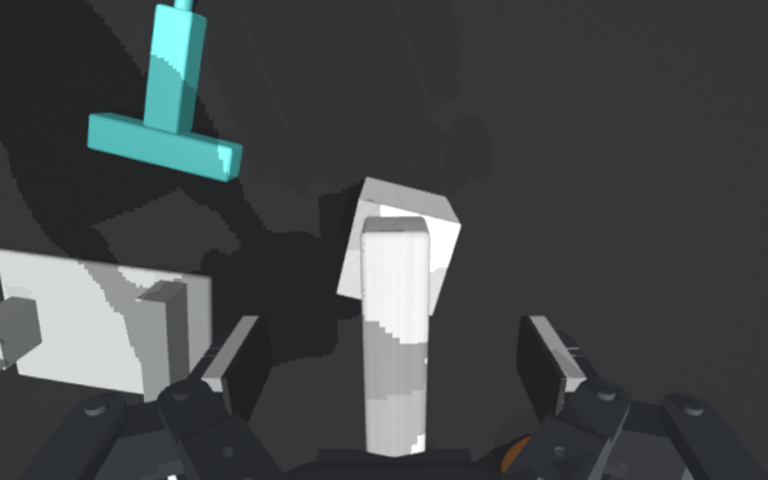

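Request:
apply_moves(
  series=[0,0,0,0,0,0,0,0,0,0,0,0,0,0,0,0,0,0,0,0,0,0,0,0,0,0,0,0,0,0,0,0,0,0,0,0,0,0,0,0,0,0,0,0,0,0,0,0],
  hand=1,
)

```text
time_s: 16.15
tool_pos: [0.4956, 0.2631, 0.119]
tcp_rot: [[-0.001, 1.0, -0.001], [1.0, 0.001, 0.002], [0.002, -0.001, -1.0]]
ft_force: [0.3, -1.5, 4.7]
gripper_width: 0.0195
```

```bash
python3 st.py wrist 0 0 640 400 1.2 pics/w13.png
```

```text
16.15 [0.4956 0.2631 0.119 ] [ 0.3152 -1.5413  4.6783] [-0.1732  0.1148 -0.0158]
[[-0.0007  1.     -0.0006]
 [ 1.      0.0007  0.0019]
 [ 0.0019 -0.0006 -1.    ]]
```

View pics/w13.png

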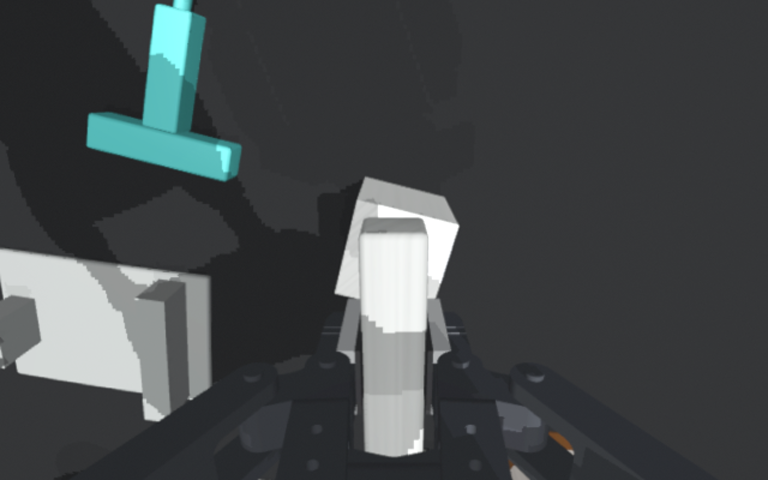

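Run:
```python
from plan import *
s=robot.read_state()
a=([.4956,.2631,.279],s["tcp_rot"])
a=plan([.53,-.05,.279],down(82),9,a)
plan([.564,-.364,.277],down(75.6),10,a)
```

```text
[-3.48, 0.38, -0.01, 0, -0.01, 0.89, -3.47, 0.43, 0, -0.01, -0.01, 0.9, -3.47, 0.49, -0.01, 0, -0.02, 0.89, -3.45, 0.55, 0, -0.01, -0.01, 0.89, -3.45, 0.59, -0.01, 0, -0.01, 0.89, -3.44, 0.65, 0, -0.01, -0.01, 0.9, -3.43, 0.7, 0, 0, -0.02, 0.89, -3.42, 0.76, -0.01, -0.01, -0.01, 0.89, -3.4, 0.81, 0, 0, -0.01, 0.89]
max shift [3.48 0.81 0.01 0.01 0.02 0.9 ] end [ 0.52999128 -0.0499713   0.27903893]
[-3.06, 0.77, 0.02, 0, 0, 0.64, -3.06, 0.81, 0.02, 0, 0, 0.64, -3.04, 0.84, 0.02, 0, 0, 0.64, -3.04, 0.88, 0.02, 0, 0, 0.64, -3.02, 0.91, 0.02, 0, 0, 0.64, -3.01, 0.94, 0.02, 0, 0, 0.64, -3.01, 0.98, 0.02, 0, 0, 0.64, -2.99, 1.01, 0.02, 0, 0, 0.64, -2.98, 1.04, 0.02, 0, 0, 0.64, -2.97, 1.08, 0.02, 0, 0, 0.64]
max shift [3.06 1.08 0.02 0.   0.   0.64] end [ 0.56399785 -0.3639854   0.27703062]
```

Request:
apply_moves(
  series=[0,0,-0.5,0,0,0,0,0,-1,0,0,0,0,0,-1.5,0,0,0,0,0,-2,0,0,0,0,0,-2.5,0,0,0,0,0,-3,0,0,0,0,0,-3,0,0,0,0,0,-2.5,0,0,0,0,0,0,0,0,0],
)

```text
time_s: 17.1
tool_pos: [0.4969, 0.2634, 0.2824]
tcp_rot: [[-0.001, 1.0, 0.006], [1.0, 0.001, 0.005], [0.005, 0.006, -1.0]]
ft_force: [0.2, 0.0, -2.7]
gripper_width: 0.0191
```

Key lifted clear; transport to above the recess.

Request:
apply_moves(
  series=[-2,0.22,0,0,0,0.9,-3.47,0.43,0,0,0,0.9,-3.47,0.49,0,0,0,0.9,-3.45,0.55,0,0,0,0.9,-3.45,0.59,0,0,0,0.9,-3.44,0.65,0,0,0,0.9,-3.43,0.7,0,0,0,0.9,-3.42,0.76,0,0,0,0.9,-3.4,0.81,0,0,0,0.9,-3.06,0.77,0,0,0,0.6,-3.06,0.81,0,0,0,0.6,-3.04,0.84,0,0,0,0.6],
)

```text
time_s: 18.3
tool_pos: [0.5377, -0.1308, 0.2759]
tcp_rot: [[0.172, 0.985, -0.004], [0.985, -0.172, 0.003], [0.002, -0.004, -1.0]]
ft_force: [0.4, 0.5, -2.4]
gripper_width: 0.0192
```

Request:
apply_moves(
  series=[-3.04,0.88,0,0,0,0.6,-3.02,0.91,0,0,0,0.6,-3.01,0.94,0,0,0,0.6,-3,0.98,0,0,0,0.7,-3,1,0,0,0,0.7,-2.98,1.04,0,0,0,0.7,-2.5,0.9,0,0,0,0.7,-1.3,0.5,0,0,0,0,0,0,0,0,0,0,0,0,0,0,0,0],
)

```text
time_s: 19.3
tool_pos: [0.563, -0.3577, 0.2755]
tcp_rot: [[0.25, 0.968, -0.003], [0.968, -0.25, 0.004], [0.003, -0.004, -1.0]]
ft_force: [-0.5, 0.5, -3.7]
gripper_width: 0.0188
```

```bash
python3 st.py wrist 0 0 640 400 1.2 pics/w14.png
```

```text
19.3 [ 0.563  -0.3577  0.2755] [-0.4503  0.5112 -3.7195] [ 0.0421  0.011  -0.0057]
[[ 0.25    0.9682 -0.0033]
 [ 0.9682 -0.25    0.0042]
 [ 0.0033 -0.0042 -1.    ]]
```

View pics/w14.png

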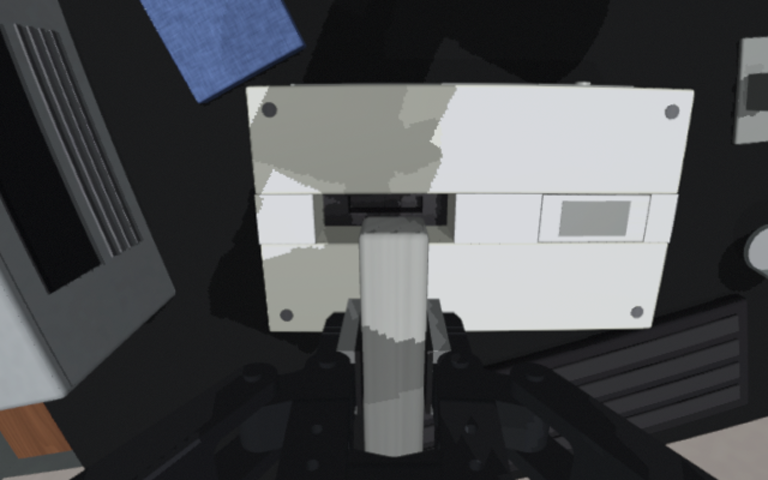

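```bash
python3 - <<'E' | sed '1,/+++/d'
from m2 import *
print("+++")
d=grab("wrist");pickle.dump(d,open("w14.pkl","wb"))
print(robot.read_state()["tool_pos"])
print(fit(ray(d,np.array([(247,87),(693,90),(651,328),(270,331)])/1.2,.125),[(-.09,-.15),(-.09,.15),(.09,.15),(.09,-.15)]))
crop(d,195,60,590,285,2,"pics/w14c.png")
e=dict(d);e["img"]=np.clip((d["img"].astype(float)/255)**.5*255,0,255).astype(np.uint8)
crop(e,250,145,400,215,5,"pics/w14d.png")
E
```

```text
[ 0.5634 -0.3571  0.2767]
(array([ 0.5804, -0.3055]), np.float64(-14.290350760780548), np.float64(0.000847638649369653))
```

View pics/w14c.png

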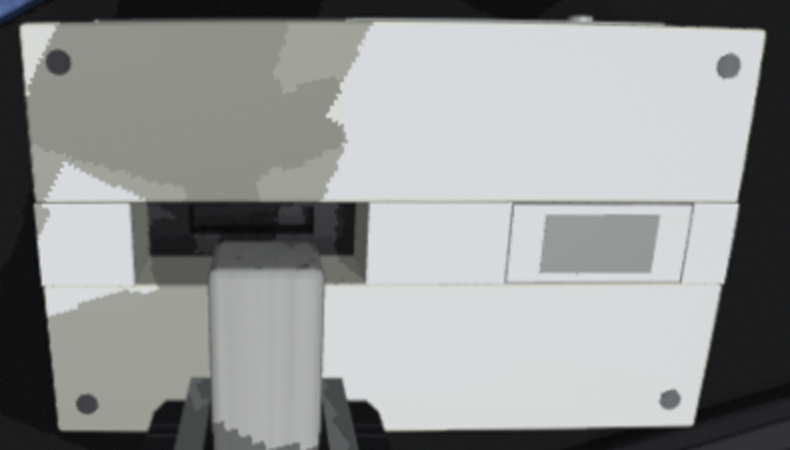

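View pics/w14d.png

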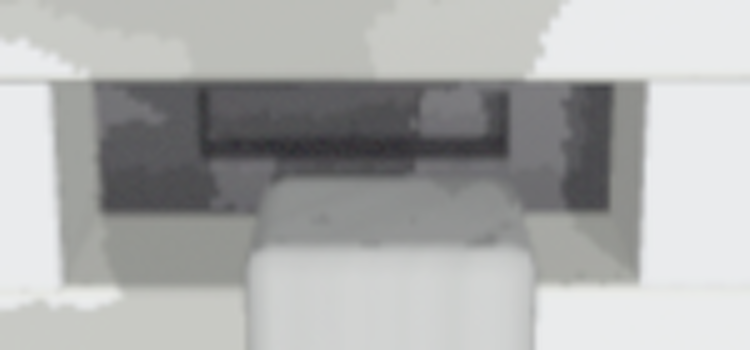

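Run:
```python
from plan import *
a=plan([.5696,-.3453,.25],down(75.65),3)
plan([.5696,-.3453,.197],down(75.65),4,a)
```

```text
[0.43, 0.1, 0.89, -0.05, -0.05, -0.02, 0.43, 0.11, 0.89, -0.05, -0.04, -0.02, 0.43, 0.1, 0.89, -0.05, -0.05, -0.02]
max shift [0.43 0.11 0.89 0.05 0.05 0.02] end [ 0.56958747 -0.34532918  0.25003107]
[0, 0, 1.33, 0, 0, 0, 0, 0, 1.32, 0, 0, 0, 0, 0, 1.33, 0, 0, 0, 0, 0, 1.32, 0, 0, 0]
max shift [0.   0.   1.33 0.   0.   0.  ] end [ 0.56958413 -0.34532664  0.19703107]
```

Request:
apply_moves(
  series=[0.43,0.1,0.9,-0.05,-0.05,0,0.43,0.1,0.9,-0.05,-0.05,0,0.43,0.1,0.9,-0.05,-0.05,0,0,0,0,0,0,0,0,0,0,0,0,0],
)

```text
time_s: 19.9
tool_pos: [0.5696, -0.3461, 0.25]
tcp_rot: [[0.249, 0.968, 0.0], [0.968, -0.249, -0.001], [-0.001, 0.0, -1.0]]
ft_force: [0.5, 0.2, -3.0]
gripper_width: 0.0189
```

```bash
python3 st.py scene 180 115 300 245 5 pics/sc15.png; python3 -c "
from plan import *
plan([.5696,-.3453,.197],down(75.65),4)"
```

```text
19.9 [ 0.5696 -0.3461  0.25  ] [ 0.4788  0.1948 -2.9667] [-0.0213  0.0587 -0.0335]
[[ 0.2492  0.9684  0.0001]
 [ 0.9684 -0.2492 -0.0009]
 [-0.0009  0.0003 -1.    ]]
[0.03, -0.01, 1.34, 0.02, 0.02, -0.03, 0.03, -0.01, 1.33, 0.02, 0.02, -0.02, 0.03, -0.01, 1.34, 0.02, 0.02, -0.03, 0.03, -0.01, 1.34, 0.02, 0.02, -0.02]
max shift [0.03 0.01 1.34 0.02 0.02 0.03] end [ 0.56957847 -0.34534433  0.19699555]
```

View pics/sc15.png

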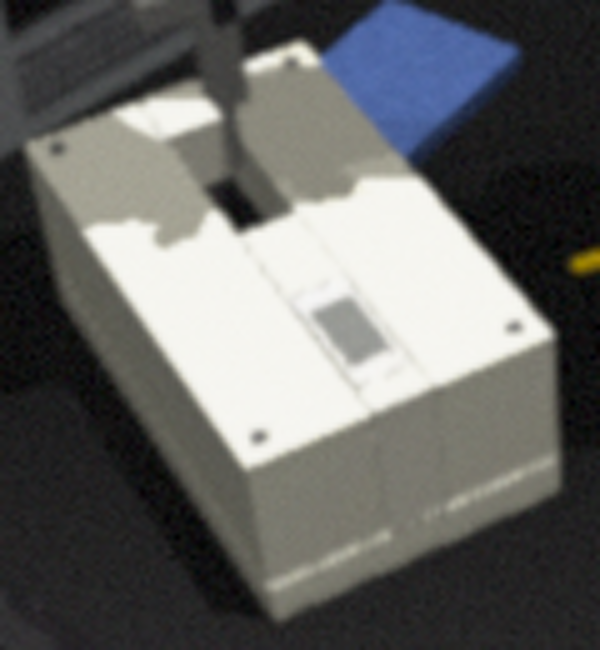

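Run:
```python
from h import *
d=grab("scene");crop(d,205,125,255,170,14,"pics/sc15b.png")
s=robot.read_state();tip=s["tool_pos"]+s["tcp_rot"]@[0,0,.107];print(tip)
print((proj(d,[tip])-[205,125]+.5)*14-.5)
th=np.radians(-14.35);R=np.array([[np.cos(th),-np.sin(th)],[np.sin(th),np.cos(th)]]);o=np.array([.5798,-.3056])
L=np.array([(.018,-.01),(.018,-.11),(-.018,-.11),(-.018,-.01)])
P=np.c_[o+L@R.T,[.125]*4];print((proj(d,P)-[205,125]+.5)*14-.5)
```

```text
[ 0.56980117 -0.34692396  0.14376321]
[[305.85828333 324.26085065]]
[[307.65042005 518.57035492]
 [101.88443331 244.32123732]
 [261.02441972 184.51463499]
 [472.18314622 453.5501038 ]]
```

View pics/sc15b.png

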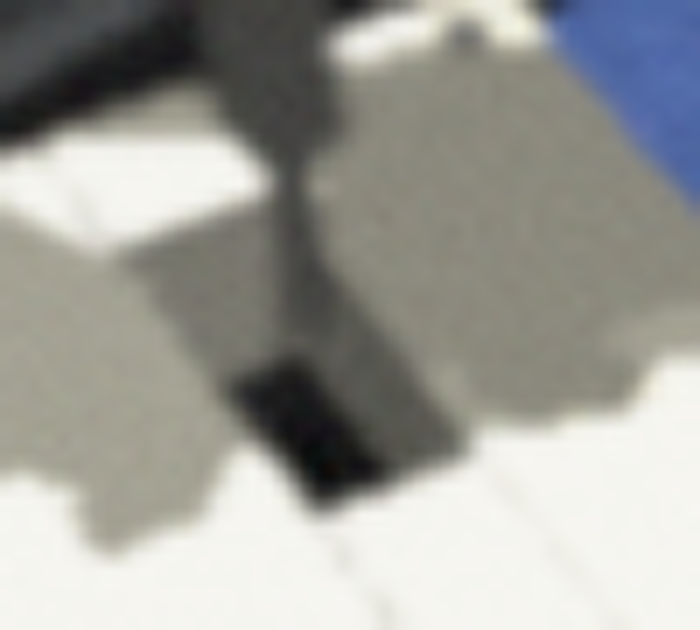

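Request:
apply_moves(
  series=[0.08,0,1.3,0,0,0,0,0,1.3,0,0,0,0,0,1.3,0,0,0,0,0,1.3,0,0,0,0,0,0,0,0,0],
)

```text
time_s: 20.5
tool_pos: [0.5687, -0.3452, 0.1954]
tcp_rot: [[0.25, 0.968, -0.003], [0.968, -0.25, 0.002], [0.001, -0.003, -1.0]]
ft_force: [0.3, 0.7, -3.4]
gripper_width: 0.0193
```

Run:
```python
from h import *
d=grab("scene");crop(d,205,125,255,170,14,"pics/sc16b.png")
d["img"]=np.clip((d["img"].astype(float)/255)**.5*255,0,255).astype(np.uint8)
crop(d,205,125,255,170,14,"pics/sc16c.png")
s=robot.read_state();print(s["tool_pos"],s["ft_force"]);d=grab("wrist");pickle=None
d["img"]=np.clip((d["img"].astype(float)/255)**.6*255,0,255).astype(np.uint8)
crop(d,200,100,460,290,3,"pics/w16.png")
```

```text
[ 0.56925475 -0.34557247  0.1968866 ] [-0.2047352  -0.16935806 -2.74969612]
```

View pics/sc16c.png

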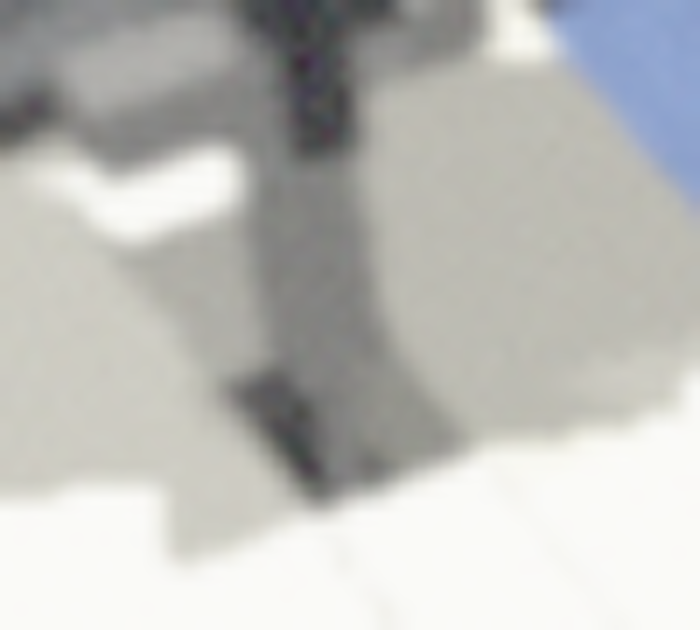

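View pics/w16.png

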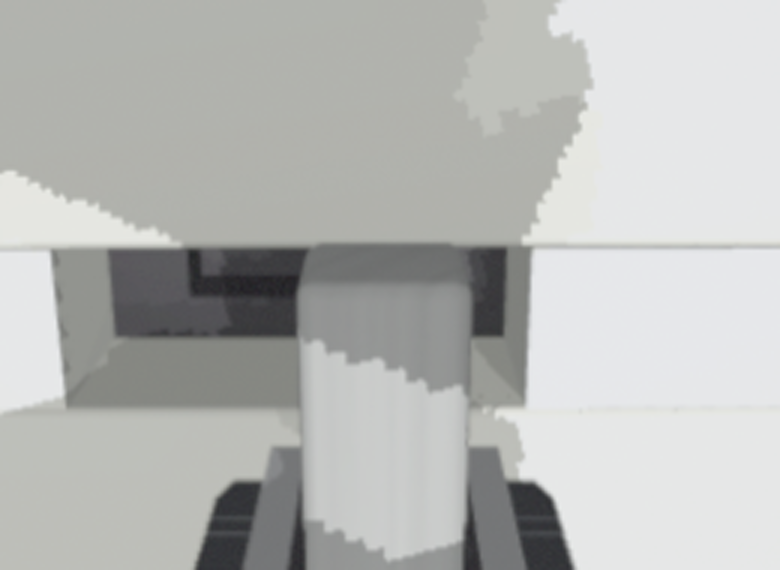

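Request:
apply_moves(
  series=[0,0,0.4,0,0,0,0,0,0.4,0,0,0,0,0,0.2,0,0,0,0,0,0,0,0,0],
)

```text
time_s: 21.0
tool_pos: [0.5696, -0.3458, 0.188]
tcp_rot: [[0.25, 0.968, 0.0], [0.968, -0.25, -0.001], [-0.001, 0.0, -1.0]]
ft_force: [-0.3, 0.5, -3.6]
gripper_width: 0.0191
```

Request:
apply_moves(
  series=[0,0,0.2,0,0,0,0,0,0,0,0,0],
)

```text
time_s: 21.2
tool_pos: [0.5697, -0.3458, 0.1862]
tcp_rot: [[0.25, 0.968, 0.001], [0.968, -0.25, -0.001], [-0.001, 0.001, -1.0]]
ft_force: [-0.8, -0.2, -3.3]
gripper_width: 0.0187
```

Now past the slot mouth height (tip ≈ 79 mm) if free; continue.

Request:
apply_moves(
  series=[0,0,0.2,0,0,0,0,0,0.2,0,0,0,0,0,0,0,0,0],
)

```text
time_s: 21.5
tool_pos: [0.5696, -0.3458, 0.1819]
tcp_rot: [[0.25, 0.968, 0.0], [0.968, -0.25, -0.001], [-0.001, 0.0, -1.0]]
ft_force: [-0.4, -0.9, -3.2]
gripper_width: 0.0189
```

Request:
apply_moves(
  series=[0,0,0.4,0,0,0,0,0,0.4,0,0,0,0,0,0.3,0,0,0,0,0,0,0,0,0],
)

```text
time_s: 21.9
tool_pos: [0.5695, -0.3457, 0.1705]
tcp_rot: [[0.25, 0.968, -0.0], [0.968, -0.25, -0.0], [-0.001, -0.0, -1.0]]
ft_force: [-0.7, -0.0, -3.0]
gripper_width: 0.0193
```

Request:
apply_moves(
  series=[0,0,0.2,0,0,0,0,0,0.1,0,0,0,0,0,0,0,0,0],
)

```text
time_s: 22.2
tool_pos: [0.5697, -0.3459, 0.1682]
tcp_rot: [[0.25, 0.968, 0.001], [0.968, -0.25, -0.001], [-0.001, 0.001, -1.0]]
ft_force: [0.1, -0.6, -3.0]
gripper_width: 0.0194
```

Request:
apply_moves(
  series=[0,0,0.1,0,0,0,0,0,0.1,0,0,0,0,0,0,0,0,0],
)

```text
time_s: 22.5
tool_pos: [0.5699, -0.346, 0.1669]
tcp_rot: [[0.25, 0.968, 0.001], [0.968, -0.25, -0.002], [-0.001, 0.002, -1.0]]
ft_force: [-0.8, -0.2, -0.5]
gripper_width: 0.0189
```

Request:
apply_moves(
  series=[-0.1,0,0.05,0,0,0,-0.1,0,0,0,0,0,-0.1,0,0,0,0,0],
)

```text
time_s: 22.8
tool_pos: [0.5697, -0.3475, 0.1667]
tcp_rot: [[0.25, 0.968, 0.002], [0.968, -0.25, 0.001], [0.001, 0.002, -1.0]]
ft_force: [0.9, 6.8, 6.0]
gripper_width: 0.0191
```

Request:
apply_moves(
  series=[-0.1,0,0,0,0,0,-0.1,0,0,0,0,0],
)

```text
time_s: 23.0
tool_pos: [0.5693, -0.3493, 0.1667]
tcp_rot: [[0.249, 0.968, 0.003], [0.968, -0.249, 0.001], [0.002, 0.002, -1.0]]
ft_force: [0.9, 5.3, 5.8]
gripper_width: 0.019
```

Request:
apply_moves(
  series=[-0.1,0,0,0,0,0,-0.1,0,0,0,0,0],
)

```text
time_s: 23.2
tool_pos: [0.5689, -0.3513, 0.1667]
tcp_rot: [[0.249, 0.968, 0.003], [0.968, -0.249, 0.001], [0.001, 0.002, -1.0]]
ft_force: [1.3, 5.4, 4.9]
gripper_width: 0.0192
```

Request:
apply_moves(
  series=[-0.1,0,0,0,0,0,-0.1,0,0,0,0,0],
)

```text
time_s: 23.4
tool_pos: [0.568, -0.3541, 0.1662]
tcp_rot: [[0.249, 0.968, 0.002], [0.968, -0.249, -0.001], [-0.0, 0.002, -1.0]]
ft_force: [0.5, 1.1, -3.1]
gripper_width: 0.0194
```

Request:
apply_moves(
  series=[-0.1,0,0,0,0,0,-0.1,0,0,0,0,0],
)

```text
time_s: 23.6
tool_pos: [0.5665, -0.357, 0.1649]
tcp_rot: [[0.25, 0.968, -0.001], [0.968, -0.25, -0.001], [-0.002, -0.0, -1.0]]
ft_force: [-0.2, 0.1, -2.6]
gripper_width: 0.0189
```

Request:
apply_moves(
  series=[-0.1,0,0,0,0,0,-0.1,0,0,0,0,0],
)

```text
time_s: 23.8
tool_pos: [0.5662, -0.3588, 0.1654]
tcp_rot: [[0.25, 0.968, 0.0], [0.968, -0.25, -0.001], [-0.001, 0.0, -1.0]]
ft_force: [0.2, -0.2, -3.6]
gripper_width: 0.0191
```

Request:
apply_moves(
  series=[0.1,0,0,0,0,0,0.1,0,0.1,0,0,0,0,0,0.1,0,0,0,0,0,0,0,0,0],
)

```text
time_s: 24.2
tool_pos: [0.567, -0.3564, 0.1636]
tcp_rot: [[0.25, 0.968, 0.0], [0.968, -0.25, -0.001], [-0.001, 0.001, -1.0]]
ft_force: [-0.5, 0.3, -2.1]
gripper_width: 0.019
```

Request:
apply_moves(
  series=[0,0,0.2,0,0,0,0,0,0.2,0,0,0,0,0,0,0,0,0],
)

```text
time_s: 24.5
tool_pos: [0.5672, -0.3566, 0.1605]
tcp_rot: [[0.25, 0.968, 0.002], [0.968, -0.25, -0.002], [-0.001, 0.002, -1.0]]
ft_force: [-0.3, 1.0, 1.6]
gripper_width: 0.019
```

Request:
apply_moves(
  series=[0,0,0.2,0,0,0,0,0,0.2,0,0,0,0,0,0,0,0,0],
)

```text
time_s: 24.8
tool_pos: [0.5672, -0.3566, 0.1559]
tcp_rot: [[0.25, 0.968, 0.001], [0.968, -0.25, -0.002], [-0.001, 0.002, -1.0]]
ft_force: [0.1, 0.0, 2.2]
gripper_width: 0.0193
```

Request:
apply_moves(
  series=[0,0,0.2,0,0,0,0,0,0.2,0,0,0,0,0,0,0,0,0],
)

```text
time_s: 25.1
tool_pos: [0.5672, -0.3566, 0.1517]
tcp_rot: [[0.25, 0.968, 0.001], [0.968, -0.25, -0.002], [-0.001, 0.001, -1.0]]
ft_force: [0.6, 0.2, 2.8]
gripper_width: 0.0192
```

Request:
apply_moves(
  series=[0,0,0.1,0,0,0,0,0,0.1,0,0,0,0,0,0,0,0,0],
)

```text
time_s: 25.4
tool_pos: [0.5674, -0.3568, 0.1515]
tcp_rot: [[0.25, 0.968, 0.002], [0.968, -0.25, -0.003], [-0.002, 0.003, -1.0]]
ft_force: [-1.0, 2.4, 11.1]
gripper_width: 0.0193
```

Request:
apply_moves(
  series=[0,0,0.1,0,0,0,0,0,0.1,0,0,0,0,0,0,0,0,0,0,0,0,0,0,0],
)

```text
time_s: 25.8
tool_pos: [0.5677, -0.3569, 0.1512]
tcp_rot: [[0.25, 0.968, 0.004], [0.968, -0.25, -0.004], [-0.003, 0.005, -1.0]]
ft_force: [-2.6, 2.4, 19.4]
gripper_width: 0.0193
```

```bash
python3 st.py scene 180 115 300 245 4.5 pics/sc17.png; python3 st.py wrist 0 0 640 400 1.2 pics/w17.png
```

```text
25.8 [ 0.5677 -0.3569  0.1512] [-2.6347  2.4246 19.3553] [0.8568 0.8104 0.0134]
[[ 0.2497  0.9683  0.0039]
 [ 0.9683 -0.2497 -0.0037]
 [-0.0026  0.0047 -1.    ]]
25.85 [ 0.5677 -0.3569  0.1512] [-2.7512  3.1838 18.8059] [ 0.8072  0.8159 -0.0137]
[[ 0.2497  0.9683  0.0039]
 [ 0.9683 -0.2497 -0.0037]
 [-0.0026  0.0047 -1.    ]]
```

View pics/sc17.png

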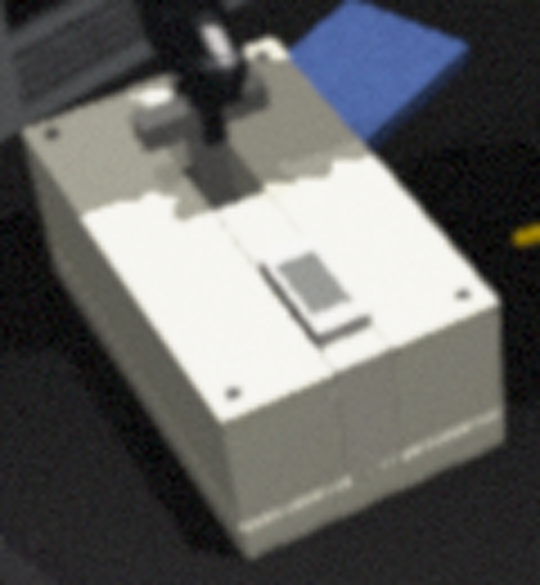

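View pics/w17.png

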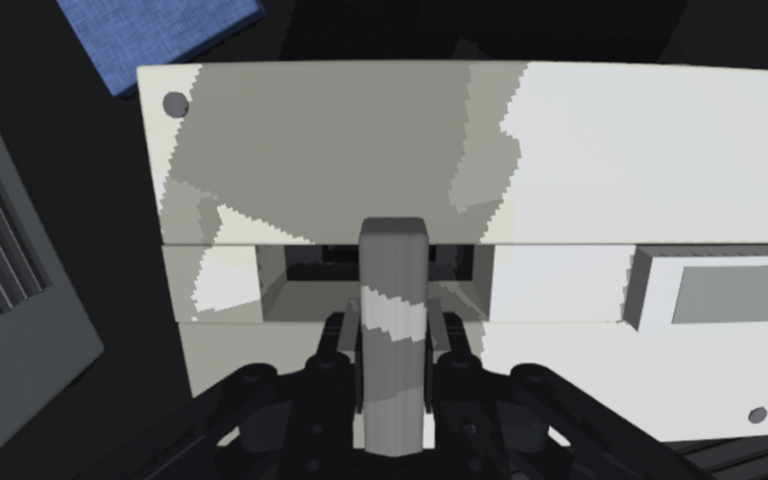

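Request:
apply_moves(
  series=[0,0,-0.4,0,0,0,0,0,-1,0,0,0,0,0,-1.5,0,0,0,0,0,-2,0,0,0,0,0,-2.5,0,0,0,0,0,-2.5,0,0,0,0,0,-2,0,0,0,0,0,-1,0,0,0,0,0,0,0,0,0],
)

```text
time_s: 26.8
tool_pos: [0.5672, -0.3567, 0.2776]
tcp_rot: [[0.25, 0.968, 0.002], [0.968, -0.25, -0.002], [-0.002, 0.002, -1.0]]
ft_force: [0.2, -0.4, -3.1]
gripper_width: 0.0192
```

```bash
python3 st.py wrist 0 0 640 400 1.2 pics/w18.png
python3 - <<'E'
from h import *
np.set_printoptions(precision=4,suppress=True)
d=grab("scene");crop(d,220,150,300,220,9,"pics/sc18.png")
th=np.radians(-14.35);R=np.array([[np.cos(th),-np.sin(th)],[np.sin(th),np.cos(th)]]);o=np.array([.5798,-.3056])
# cassette corners
for h in (.125,.131,.137):
    L=np.array([(.017,.129),(-.017,.129),(.017,.051)])
    print(h,((proj(d,np.c_[o+L@R.T,[h]*3])-[220,150]+.5)*9-.5).round().tolist())
L=np.array([(.09,.15),(-.09,.15)]);print(((proj(d,np.c_[o+L@R.T,[.125]*2])).round(1).tolist()))
E
python3 -c "
from plan import *
a=plan([.53,-.05,.279],down(82),10)
plan([.4956,.2631,.279],down(90),9,a)"
```

```text
26.8 [ 0.5672 -0.3567  0.2776] [ 0.2087 -0.394  -3.075 ] [-0.009  -0.021  -0.0595]
[[ 0.2499  0.9683  0.0019]
 [ 0.9683 -0.2499 -0.0023]
 [-0.0017  0.0024 -1.    ]]
0.125 [[272.0, 381.0], [376.0, 336.0], [153.0, 223.0]]
0.131 [[270.0, 366.0], [375.0, 321.0], [150.0, 208.0]]
0.137 [[268.0, 351.0], [373.0, 306.0], [148.0, 193.0]]
[[227.6, 208.0], [289.6, 181.2]]
[2.87, -1.12, -0.04, -0.01, 0, -0.65, 2.89, -1.09, -0.03, 0, 0, -0.64, 2.9, -1.05, -0.04, -0.01, 0, -0.65, 2.91, -1.02, -0.04, -0.01, 0, -0.65, 2.92, -0.99, -0.03, 0, 0, -0.64, 2.93, -0.96, -0.04, -0.01, 0, -0.65, 2.94, -0.92, -0.04, -0.01, 0, -0.65, 2.95, -0.89, -0.03, 0, 0, -0.64, 2.96, -0.85, -0.04, -0.01, 0, -0.65, 2.98, -0.83, -0.04, -0.01, 0, -0.65]
max shift [2.98 1.12 0.04 0.01 0.   0.65] end [ 0.52995957 -0.04995039  0.27903553]
[3.39, -0.86, 0, 0, 0, -0.89, 3.41, -0.81, 0, 0, 0, -0.89, 3.41, -0.76, 0, 0, 0, -0.89, 3.43, -0.7, 0, 0, 0, -0.88, 3.44, -0.65, 0, 0, 0, -0.89, 3.45, -0.6, 0, 0, 0, -0.89, 3.45, -0.54, 0, 0, 0, -0.89, 3.47, -0.49, 0, 0, 0, -0.89, 3.47, -0.44, 0, 0, 0, -0.89]
max shift [3.47 0.86 0.   0.   0.   0.89] end [0.49555803 0.26310002 0.27902886]
```

View pics/w18.png

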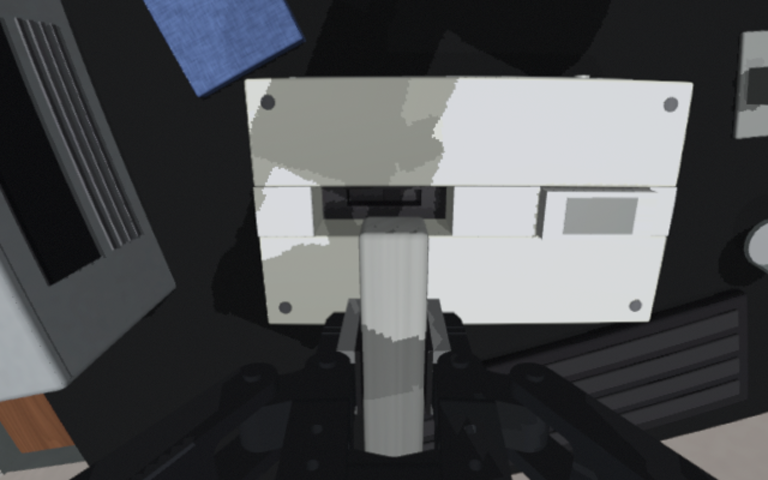

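View pics/sc18.png

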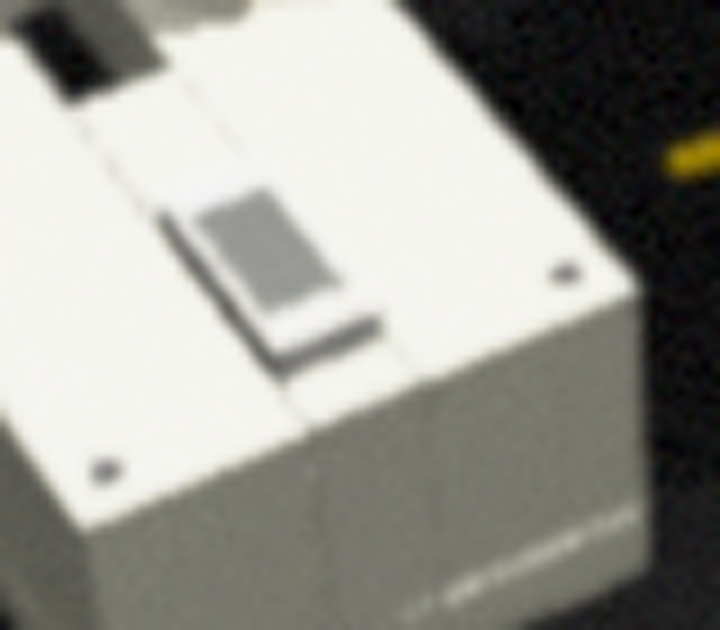

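Request:
apply_moves(
  series=[1.5,-0.6,0,0,0,-0.6,2.89,-1.09,0,0,0,-0.65,2.9,-1.05,0,0,0,-0.65,2.91,-1.02,0,0,0,-0.65,2.92,-0.99,0,0,0,-0.65,2.93,-0.96,0,0,0,-0.65,2.94,-0.92,0,0,0,-0.65,2.95,-0.89,0,0,0,-0.65,2.96,-0.85,0,0,0,-0.65,2.98,-0.83,0,0,0,-0.65,3.39,-0.86,0,0,0,-0.9,3.41,-0.81,0,0,0,-0.9],
)

```text
time_s: 28.1
tool_pos: [0.5235, 0.0061, 0.2748]
tcp_rot: [[0.108, 0.994, -0.002], [0.994, -0.108, -0.001], [-0.001, -0.002, -1.0]]
ft_force: [1.3, -0.3, -4.0]
gripper_width: 0.019
```

Request:
apply_moves(
  series=[3.41,-0.76,0,0,0,-0.9,3.43,-0.7,0,0,0,-0.9,3.44,-0.65,0,0,0,-0.9,3.45,-0.6,0,0,0,-0.9,3.45,-0.54,0,0,0,-0.9,3.47,-0.49,0,0,0,-0.9,3,-0.5,0,0,0,-0.9,1,-0.2,0,0,0,0,0,0,0,0,0,0,0,0,0,0,0,0],
)

```text
time_s: 29.1
tool_pos: [0.4947, 0.2527, 0.2752]
tcp_rot: [[-0.001, 1.0, -0.001], [1.0, 0.001, -0.003], [-0.003, -0.001, -1.0]]
ft_force: [-0.3, 0.3, -3.0]
gripper_width: 0.019
```

```bash
python3 st.py scene 370 190 470 310 6 pics/sc19.png; python3 -c "
from plan import *
plan([.4956,.2631,.185],down(90),5)"
```

```text
29.1 [0.4947 0.2527 0.2752] [-0.2683  0.3174 -2.9969] [-0.0403 -0.0203 -0.0086]
[[-0.0013  1.     -0.0006]
 [ 1.      0.0013 -0.0025]
 [-0.0025 -0.0006 -1.    ]]
[0.22, 0.01, 1.81, 0, 0.03, 0, 0.22, 0.02, 1.81, 0, 0.02, 0.01, 0.21, 0.01, 1.81, 0, 0.03, 0, 0.22, 0.01, 1.81, 0, 0.02, 0.01, 0.21, 0.01, 1.81, 0, 0.03, 0]
max shift [0.22 0.02 1.81 0.   0.03 0.01] end [0.49556406 0.26307247 0.18497789]
```

Request:
apply_moves(
  series=[0.54,0.03,1.5,0,0.14,0,0.54,0.04,1.8,0,0,0,0,0,1.8,0,0,0,0,0,1.8,0,0,0,0,0,1.6,0,0,0,0,0,0,0,0,0,0,0,0,0,0,0],
)

```text
time_s: 29.85
tool_pos: [0.4961, 0.2635, 0.1914]
tcp_rot: [[-0.0, 1.0, 0.001], [1.0, 0.0, 0.001], [0.001, 0.001, -1.0]]
ft_force: [0.4, -0.2, -1.8]
gripper_width: 0.019
```

```bash
python3 st.py scene 370 190 470 310 6 pics/sc20.png
```

```text
29.85 [0.4961 0.2635 0.1914] [ 0.3735 -0.1836 -1.8481] [-0.0287 -0.0205 -0.0071]
[[-0.      1.      0.0009]
 [ 1.      0.      0.001 ]
 [ 0.001   0.0009 -1.    ]]
```

View pics/sc20.png

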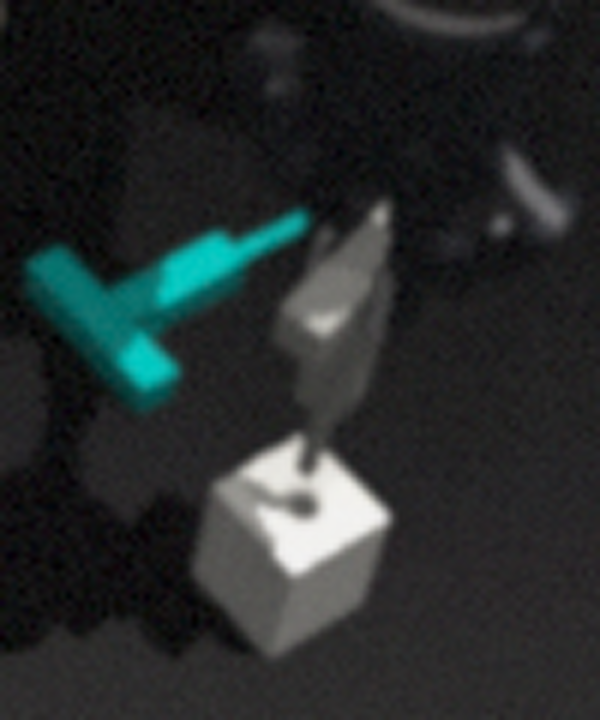

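Request:
apply_moves(
  series=[-0.04,-0.06,0.6,0,0,0,0,0,0.6,0,0,0,0,0,0.6,0,0,0,0,0,0.6,0,0,0,0,0,0.6,0,0,0,0,0,0,0,0,0],
)

```text
time_s: 30.5
tool_pos: [0.4944, 0.2639, 0.1598]
tcp_rot: [[-0.002, 1.0, -0.001], [1.0, 0.002, 0.0], [0.0, -0.001, -1.0]]
ft_force: [-0.0, -0.2, -2.7]
gripper_width: 0.0191
```

Request:
apply_moves(
  series=[0,0,0.6,0,0,0,0,0,0.6,0,0,0,0,0,0.6,0,0,0,0,0,0.6,0,0,0,0,0,0.6,0,0,0,0,0,0.5,0,0,0,0,0,0,0,0,0],
)

```text
time_s: 31.2
tool_pos: [0.4946, 0.264, 0.1251]
tcp_rot: [[-0.001, 1.0, -0.001], [1.0, 0.001, 0.001], [0.001, -0.001, -1.0]]
ft_force: [0.2, 0.1, -2.7]
gripper_width: 0.0193
```

Request:
apply_moves(
  series=[0,0,0.3,0,0,0,0,0,0.2,0,0,0,0,0,0,0,0,0],
)

```text
time_s: 31.5
tool_pos: [0.4949, 0.2641, 0.1208]
tcp_rot: [[-0.002, 1.0, 0.0], [1.0, 0.002, 0.001], [0.001, 0.0, -1.0]]
ft_force: [-0.2, -0.5, -2.4]
gripper_width: 0.0193
```

Request:
apply_moves(
  series=[0,0,0.1,0,0,0,0,0,0.1,0,0,0,0,0,0,0,0,0],
)

```text
time_s: 31.8
tool_pos: [0.4951, 0.2642, 0.1191]
tcp_rot: [[-0.001, 1.0, 0.001], [1.0, 0.001, 0.001], [0.001, 0.001, -1.0]]
ft_force: [-0.2, -0.8, -3.4]
gripper_width: 0.0191
```

Request:
apply_moves(
  series=[0,0,0.1,0,0,0,0,0,0.05,0,0,0,0,0,0,0,0,0],
)

```text
time_s: 32.1
tool_pos: [0.4953, 0.2642, 0.1189]
tcp_rot: [[-0.002, 1.0, 0.002], [1.0, 0.002, 0.001], [0.001, 0.002, -1.0]]
ft_force: [-3.0, -1.5, 7.5]
gripper_width: 0.0192
```

Request:
apply_moves(
  series=[0,0,0,0,0,0,0,0,0,0,0,0,0,0,0,0,0,0,0,0,0,0,0,0,0,0,0,0,0,0,0,0,0,0,0,0,0,0,0,0,0,0],
  hand=0,
)

```text
time_s: 32.8
tool_pos: [0.495, 0.2642, 0.1175]
tcp_rot: [[-0.001, 1.0, 0.001], [1.0, 0.001, 0.001], [0.001, 0.001, -1.0]]
ft_force: [-0.2, -0.0, 0.0]
gripper_width: 0.0854
```

Request:
apply_moves(
  series=[0,0,-0.5,0,0,0,0,0,-1,0,0,0,0,0,-2,0,0,0,0,0,-3,0,0,0,0,0,-3,0,0,0,0,0,-3,0,0,0,0,0,-2,0,0,0,0,0,0,0,0,0],
)

```text
time_s: 33.6
tool_pos: [0.4963, 0.2645, 0.2667]
tcp_rot: [[-0.002, 1.0, 0.008], [1.0, 0.002, 0.004], [0.004, 0.008, -1.0]]
ft_force: [0.1, 0.3, -0.9]
gripper_width: 0.0853
```

```bash
python3 st.py wrist 0 0 640 400 1.2 pics/w21.png;python3 st.py scene 0 0 640 400 1.2 pics/sc21.png; python3 st.py scene 370 190 470 310 6 pics/sc22.png
```

```text
33.6 [0.4963 0.2645 0.2667] [ 0.0621  0.2716 -0.9144] [-0.0044  0.029   0.0119]
[[-0.0016  1.      0.0078]
 [ 1.      0.0016  0.0038]
 [ 0.0038  0.0078 -1.    ]]
33.65 [0.4955 0.2642 0.2644] [ 0.7199  0.5267 -0.1767] [-0.0103  0.0465  0.0127]
[[-0.0016  1.      0.0045]
 [ 1.      0.0015  0.0025]
 [ 0.0025  0.0045 -1.    ]]
33.7 [0.4948 0.264  0.2628] [ 0.3306  0.7268 -1.0791] [-0.0122 -0.0023 -0.0808]
[[-0.0015  1.      0.0015]
 [ 1.      0.0015  0.0014]
 [ 0.0014  0.0015 -1.    ]]
```

View pics/w21.png

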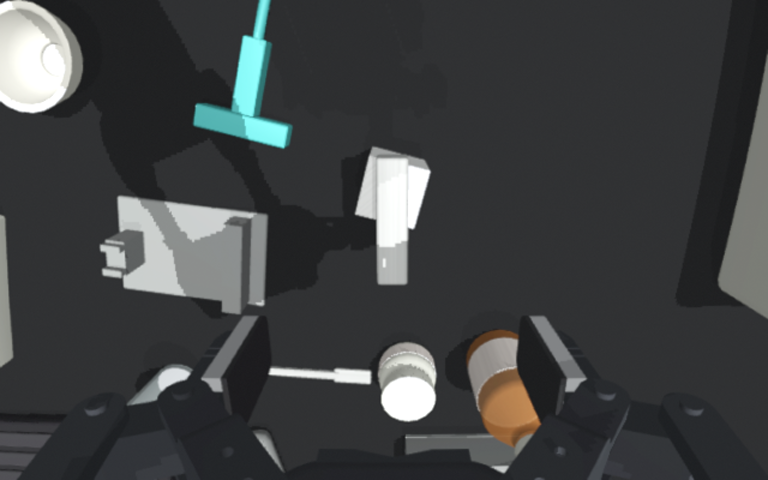

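View pics/sc21.png

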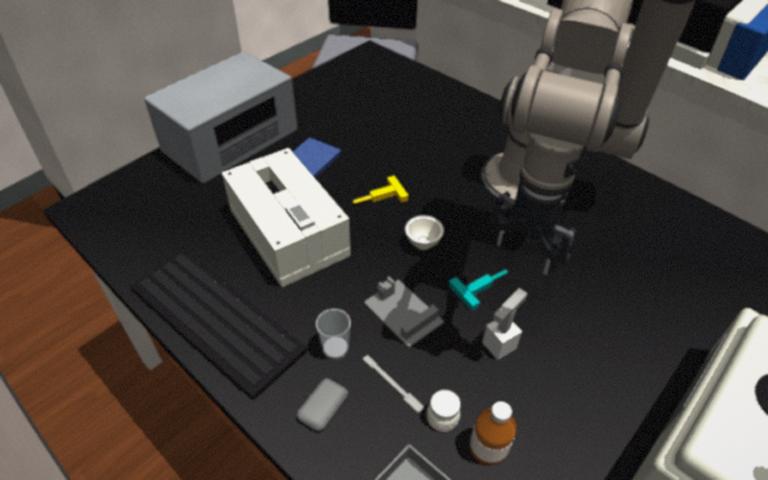

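View pics/sc22.png

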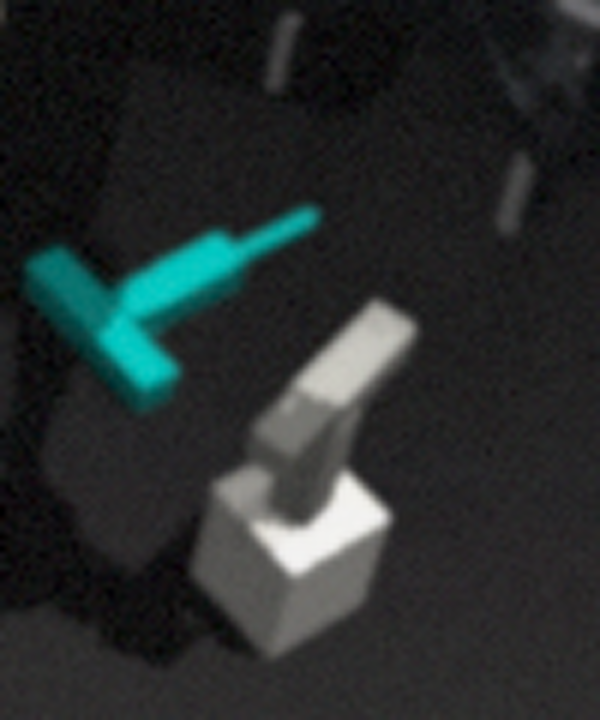

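Key is upright and fully seated, the cassette is up, and the other items are undisturbed. Settle briefly, then hand in.

Request:
apply_moves(
  series=[0,0,0,0,0,0,0,0,0,0,0,0,0,0,0,0,0,0],
)

```text
time_s: 34.05
tool_pos: [0.4947, 0.2639, 0.2618]
tcp_rot: [[-0.001, 1.0, -0.001], [1.0, 0.001, 0.001], [0.001, -0.001, -1.0]]
ft_force: [-0.5, -0.0, 0.1]
gripper_width: 0.0854
```

```bash
python3 -c "
from station import robot
print(robot.hand_in()); s=robot.read_state(); print(s['time_s'],s['ft_force'])"
```

```text
the job is handed in; nothing more can be done
None
the job is handed in; nothing more can be done
```

The job is done and handed in at about 34 s of the 70 s allowed. I stood the T-key in the holder, let go, and took it again from above by its crossbar. I then slid its tip along the slot until it dropped into the release hole and pushed the plunger to its hard stop. Finally I stood the key back in the holder and let go.

Last checks:
- **Release:** the tip went about 15.4 mm below the slot floor, against 15 mm expected. It stopped hard, with the wrist reading about 19 N.
- **Cassette:** it measured about 11.5 mm up in the scene picture, which fits fully up (12 mm) within what I could read off the pixels.
- **Key:** it seated at the same height as the first time, and the pictures show it upright with its sleeve on the block.
- **Robot and bench:** the gripper is open and clear, with wrist force near zero. The other things look to be where they were by eye; I did not measure them again.

No check failed. The scene and top cameras disagreed by 2–4 mm, so I corrected positions with the wrist camera and by contact.

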